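Draw feed rollers from the gravity rack

ROBOT

A 6-joint arm with a two-finger parallel gripper is mounted at the origin on a cart in front of the work surface, level with it; the furniture and walls round the work are solid. World frame = base frame: x ahead of the robot, y to its left, z up, the work surface at z = 0. Lengths are in m, angles in rad, forces in N, time in s.
With the tool pointing down it reaches from about 0.325 to 0.775 m from the base axis. Payload 9.3 kg.
Tool frame: the origin (TCP) lies at the very end of the fingers, on their centre line; the grasp point (between the pads) lies 19 mm behind it; z points along the fingers, y is the line along which they close (so a half turn about z gives the same grasp; the last joint's range is limited). The gripper opens to 85 mm and grips with 20 to 120 N. Pads are 22 mm wide; open, the fingers measure 114 mm over their backs; the gripper's body (76 mm by 85 mm) begins 54 mm behind the grasp point. The pads swing forward as they close: fully open they stand 13 mm farther back than shut.
Start: joints at [1.126, 0.259, 0.021, 1.334, 0, 1.418], TCP at [0.158, 0.527, 0.231] pointing down, gripper open.
Joint ranges: [-3.04, 3.04], [-0.91, 1.82], [-1.04, 1.36], [-1.92, 1.95], [-1.52, 1.45], [-3.14, 3.14]. Speed limits (rad/s): [2.22, 2.22, 2.79, 3.14, 3.14, 3.14].

INTERFACE

Orientations are given as a rotation vector (axis times angle).
In Python, from station import r gives the robot as it stands. The module is installed in compiled form; this text tells all that it offers.
- The arm moves only by the tool move_arm, never from a script. Its argument "motion" is a list of rows, each an object with "angular": the turn, a rotation vector about the world's x, y, z in rad, a list of three; "dp": the shift along the world's x, y, z in m, a list of three; "gripper": the closure, from 0 (fully open) to 1 (shut). In form: [{"angular": [rx, ry, rz], "dp": [dx, dy, dz], "gripper": gripper}, ...]. A call has 1 to 8 rows; each row is the pose to reach, as a shift and turn from the pose commanded when the call began; what a row does not reach only later rows make up. A row lasts 1/8 s, in which the tool goes at most 62.5 mm and 10.7 degrees, less where a joint would pass 70% of its speed; a pose out of reach is approached as far as the arm can. A call with a gripper value outside its range is refused whole. The fingers move at their own pace and stop on an object; "newtons" is the grip in N (left out, the last holds). Time passes only in rows, so rows that repeat a pose let the fingers close. It gives the time, the measured TCP pose, the force, the opening and the grip force at its end, in the units of the state.
- r.sense(): the state, without advancing time (a new reading comes with each control period).
- r.snapshot(name): name is "scene" or "top" or "wrist"; returns (picture, depth): 384x512x3 uint8, blue, green, red; 384x512 float32, m along the optical axis (not along the pixel's ray), 0 where there is no reading.
- r.calibration(name): a dict with "fx", "fy", "cx", "cy" (pixels), "extrinsics" (4x4, takes a point from camera to world coordinates). Camera axes: x right, y up, looking along -z (the intrinsics and any distortion apply to the point x, -y, -z); pixel columns grow to the right and rows downward; lengths in m; the calibration is good to about 2 mm. The wrist camera is an equidistant fisheye: a pixel r from the principal point sees the ray r / f radians off the axis. A picture is of the moment at which its call begins: read the wrist's pose just before it. calibration takes no time and is no camera call; for the wrist camera it gives the pose at the moment of the call.
- r.close_job(): hands the job in; it is judged then, once.
Trained networks look in the newest picture that a camera, given by its name, has taken for a name from the list of things; names that differ only in an ending like _2 or _b are one class to them, and where a whole thing is asked for, a point or a joint stands for the part that bears it (a point fixed in the world has none). Each returns a list of dicts, best first, with "p" (0 to 1); they miss things now and then, are a little off and sometimes report something else, mostly with a low value. They report only what shows in the picture. A call takes as long as a camera call. They do not tell look-alikes from the thing itself.
- r.recognise(name, camera): "centre" ([x, y, z] in m, in world coordinates, good to about 4 mm: the middle of the surface that is visible of it).
- r.landmark_of(name, camera): "centre" ([x, y, z] in m, in world coordinates, good to about 4 mm: a listed point, or the origin of a listed thing).
The state is a dict: "time": time; "qpos": joint angles; "joint_velocities": joint speeds; "tau": joint torques, N m; "eef_pos": TCP position; "ee_rot": TCP orientation; "contact_force": force on the tool from outside, world axes, zero at the start; "moment": the same for the moment, N m; "width": opening from 0.0 (shut) to 1.0 (fully open); "gripper_force": force on a finger pad.
Only numpy, scipy, OpenCV 4.12 (cv2) and the standard library are available. Lean on these libraries where they do the work, as an engineer would, in place of code of your own. Each camera call takes 0.05 s, during which the arm holds its last target. There are 200 camera calls.

TASK

The rollers wait behind the gate of one lane of the sloping rack. Stand the chock across the low part of that lane's run-out and let go of it, then press that lane's gate lever (not the other lane's) right down to its stop and let it spring back, so that all the rollers roll down and come to rest against the chock. After that lay all of them in the parts tray (a roller that lies there already stays in it), put the chock back upright in the middle of its mat, and leave the things standing around where they are.

Things in the scene. Friction and masses are not known exactly. Their poses are not given: they have to be found in the camera images.
- rack: Fixed grey sloping rack, 160 mm wide (x), 326 mm long (y). Origin on the desk near its middle; +y runs down the two lanes to their low, open end at y = 165 mm (robot's left), x points away from the robot. Near lane centre at x = -38 mm, far lane at x = +38 mm; lanes 67 mm wide between lips 6 mm high. A gate crosses each lane at y = -48 mm; rollers wait behind it, at y < -48 mm. Below it is the run-out.
- near_runout (a point): Point on the near lane's surface, in its middle, in the low part of the run-out: the usual place for the chock, which may stand up to 30 mm along the lane from here. Axes as the rack's. The lane falls 6 deg (0.105 rad) towards the rack's +y; here it is 20 mm over the desk. The posts and cross bar that carry the levers stand at rack y = -87 mm, up to 130 mm over the desk.
- far_runout (a point): The same point on the far lane.
- lever_near (a joint): Gate lever of the near lane, rad: 0 = up, gate closed (spring-held); grows as its black pad is pressed down, to the stop at 0.55, where the gate is clear of the rollers. Takes about 3 N at the pad at first, 6 N at the stop; let go, it springs back to 0. It turns about an axis along the rack's x, 76 mm along the deck towards +y from the pad and 29 mm below the pad's top.
- lever_far (a joint): Gate lever of the far lane, the same.
- lever_near_pad (a point): Middle of the top of the near lever's black square pad (34 x 34 mm), about 155 mm over the desk while the lever is up, at the high end of the rack; press it down here. It comes down about 42 mm in an arc to the stop.
- lever_far_pad (a point): The same on the far lever.
- chock: Loose wooden wedge block, 0.5 kg, base 54 mm (x) by 52 mm (y), symmetric, with sloping faces on its +y and -y sides up to 26 mm high, and on top an upright fin to grip, 14 mm thick (x) by 36 mm (y), from 26 to 66 mm height. Origin in the middle of the underside. Stands across a lane with its x along the rack's x.
- mat: Fixed grey felt mat on the desk, 96 x 96 x 3 mm, the chock's home; origin in the middle of the underside.
- tray: Loose dark sheet steel parts tray, 180 mm (its x) by 200 mm (its y), inside 172 x 192 mm, floor 4 mm, rim 22 mm high, 0.8 kg; origin in the middle of the underside.
- sticky_notes: Bystander: block of yellow sticky notes, 77 x 77 x 15 mm, lying between mat and tray; origin at the middle of the underside.
- loupe: Bystander: black loupe, diameter 35, 40 mm tall, behind the rack; origin at the middle of the underside.
- roller_0: Black rubber roller with steel hubs, diameter 32, length 62 mm (along its own x), 0.15 kg. Origin in the middle of its axis. It rolls down the deck by itself; on a level surface it may roll a little, then rests. At the start all rollers lie across one lane, one behind another behind its gate. In the run-out its two ends are free above the lips and can be gripped (62 mm apart).
- roller_1: Black rubber roller with steel hubs, diameter 32, length 62 mm (along its own x), 0.15 kg. Origin in the middle of its axis. It rolls down the deck by itself; on a level surface it may roll a little, then rests. At the start all rollers lie across one lane, one behind another behind its gate. In the run-out its two ends are free above the lips and can be gripped (62 mm apart).
- roller_2: Black rubber roller with steel hubs, diameter 32, length 62 mm (along its own x), 0.15 kg; may be absent. Origin in the middle of its axis. It rolls down the deck by itself; on a level surface it may roll a little, then rests. At the start all rollers lie across one lane, one behind another behind its gate. In the run-out its two ends are free above the lips and can be gripped (62 mm apart).
- roller_3: Another such roller (diameter 32, length 62 mm along its own x, 0.15 kg, origin in the middle of its axis) that in some starts lies in the tray already; may be absent. It must be in the tray at the end too.
There are look-alikes about, which are no part of the job. Leave any red look-alike of the roller_3 alone.

How it is judged:
By the outcome, as a careful person would: the job done as asked, in the order asked, and still so for the second after the job is handed in, with the robot touching nothing.
Of roller_2, roller_3 only 1 to 2 are there at a start; the rules pass over those that are not, and their reading is None.
At some moment in a run one of tray may be knocked a few centimetres aside while the robot is not near it.
Once in a run the grip may slacken for a moment while it holds something.
It also fails if it takes over 200 s, if anything falls off the work surface, if the arm or the gripper's body presses on something with over 40 N, if the wrist force passes 120 N, or if a joint passes its speed limit or range.

## Working session

There is one attempt and no reset: what is moved stays moved. The work goes in short steps, Python scripts to look and compute and a tool call to move; the robot and the scene stay as the last step left them, time stands still between calls to the robot, and variables do not carry over. Pictures are saved under pics/ and viewed, at most 14 in all, crops included, and the job is handed in when it is done.

Besides the shell and the picture viewer there is one more tool, called after ">>>" by a JSON object that holds its "api" and its "payload", one argument or row to a line. move_arm: Moves the arm, as the interface text tells. Its arguments: {"type":"object","properties":{"motion":{"type":"array","items":{"type":"object","properties":{"angular":{"type":"array","items":{"type":"number"}},"dp":{"type":"array","items":{"type":"number"}},"gripper":{"type":"number"}}}},"newtons":{"type":"number"}},"required":["motion"]}

```bash
mkdir -p pics; cat > h.py <<'E'
import numpy as np, cv2
from station import r
def snap(c,name=None):
    im,d=r.snapshot(c)
    if name: cv2.imwrite(f'pics/{name}.png',im)
    return im,d
def px2w(c,u,v,d):
    k=r.calibration(c);z=d[int(v),int(u)]
    p=np.array([(u-k['cx'])/k['fx']*z,-(v-k['cy'])/k['fy']*z,-z,1]);return (np.array(k['extrinsics'])@p)[:3]
def w2px(c,p):
    k=r.calibration(c);q=np.linalg.inv(np.array(k['extrinsics']))@np.r_[p,1]
    return (k['cx']+k['fx']*q[0]/-q[2], k['cy']-k['fy']*q[1]/-q[2])
def find(n,c,f='landmark_of',k=4):
    for o in getattr(r,f)(n,c)[:k]:
        print(c,n,f[:4],round(o['p'],2),np.round(o['centre'],3),np.round(w2px(c,o['centre'])) if c!='wrist' else '')
E
python3 - <<'E'
from h import *
a,_=snap('top','t0');b,_=snap('scene','s0')
s=r.sense();print(s['time'],s['eef_pos'],s['ee_rot'],s['contact_force'],s['width'])
for c in ('top','scene'):
  for n in ['rack','near_runout','far_runout','lever_near_pad','lever_far_pad','chock','mat','tray','sticky_notes','loupe','roller_0']: find(n,c)
E
```

```text
0.1 [0.15810961 0.5264991  0.23070417] [-4.56721657e-01 -3.10785450e+00  1.92082196e-03] [ 0.18189152 -0.17938894 -0.60449481] 1.0003775314046381
top rack land 0.74 [0.633 0.062 0.   ] [334. 179.]
top near_runout land 0.73 [0.61  0.178 0.021] [300. 185.]
top far_runout land 0.79 [0.684 0.172 0.019] [301. 164.]
top lever_near_pad land 0.89 [ 0.57  -0.09   0.158] [397. 188.]
top lever_far_pad land 0.64 [ 0.649 -0.103  0.156] [399. 162.]
top chock land 0.69 [ 0.428 -0.009  0.002] [359. 239.]
top mat land 0.93 [ 0.427 -0.013 -0.001] [361. 240.]
top tray land 0.76 [0.45  0.396 0.   ] [236. 236.]
top sticky_notes land 0.92 [0.4   0.182 0.003] [301. 250.]
top loupe land 0.43 [0.766 0.106 0.001] [319. 141.]
top roller_0 land 0.65 [0.584 0.001 0.055] [357. 190.]
top roller_0 land 0.65 [0.444 0.468 0.02 ] [213. 238.]
top roller_0 land 0.59 [ 0.583 -0.032  0.058] [368. 190.]
top roller_0 land 0.5 [ 0.579 -0.061  0.063] [377. 191.]
scene rack land 0.92 [0.629 0.062 0.006] [348. 250.]
scene near_runout land 0.73 [0.61  0.18  0.021] [312. 230.]
scene far_runout land 0.58 [0.684 0.173 0.026] [329. 219.]
scene lever_near_pad land 0.92 [ 0.574 -0.088  0.158] [393. 238.]
scene lever_far_pad land 0.61 [ 0.648 -0.102  0.151] [414. 230.]
scene chock land 0.62 [ 0.427 -0.009  0.003] [323. 301.]
scene chock land 0.25 [ 0.582 -0.031  0.054] [369. 260.]
scene mat land 0.93 [ 0.427 -0.007  0.   ] [322. 302.]
scene tray land 0.77 [0.448 0.398 0.001] [221. 228.]
scene sticky_notes land 0.96 [ 0.4    0.187 -0.002] [258. 270.]
scene sticky_notes land 0.33 [ 0.426 -0.01   0.003] [323. 302.]
scene loupe land 0.72 [0.683 0.173 0.022] [329. 221.]
scene loupe land 0.69 [0.763 0.106 0.002] [362. 224.]
scene roller_0 land 0.68 [ 0.583 -0.002  0.057] [360. 253.]
scene roller_0 land 0.62 [ 0.581 -0.031  0.057] [369. 259.]
scene roller_0 land 0.57 [ 0.577 -0.064  0.062] [379. 264.]
scene roller_0 land 0.53 [0.447 0.473 0.022] [205. 212.]
```

View pics/t0.png

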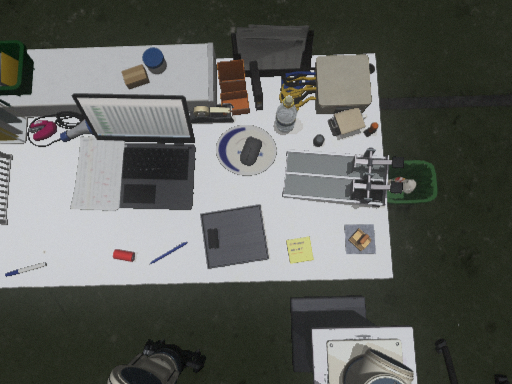

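View pics/s0.png

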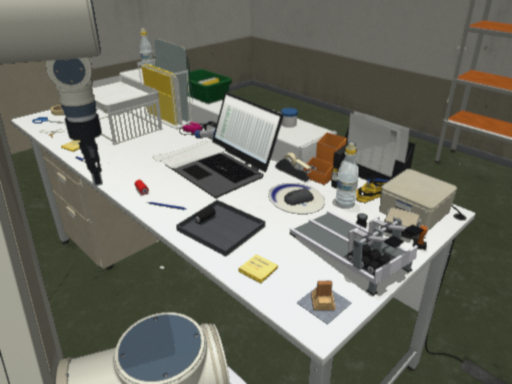

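The top view shows the rack at (335,178), the chock on its mat at (360,239), the tray at (235,236) with one dark roller at (213,238), and the notes at (300,250). Possible mistakes for the thing I want:
- **Near-lane rollers:** at about (357–377,190), these are the ones to release.
- **Tray roller:** (213,238), stays where it is.
- **Red cylinder:** (123,255), a look-alike to leave alone.
- **Dark object on the plate:** (251,150), not a roller.
- **Chock look-alikes:** a wooden block at (135,76) and a box at (349,122). The chock I want is the one on the mat.

One close crop will check this.

```bash
python3 - <<'E'
from h import *
a=cv2.imread('pics/t0.png')[140:262,275:415];b=cv2.imread('pics/s0.png')[205:327,285:425]
f=lambda x:cv2.resize(x,None,fx=2.8,fy=2.8,interpolation=cv2.INTER_CUBIC)
cv2.imwrite('pics/c0.png',np.hstack([f(a),f(b)]))
E
```

```text
(no output)
```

View pics/c0.png

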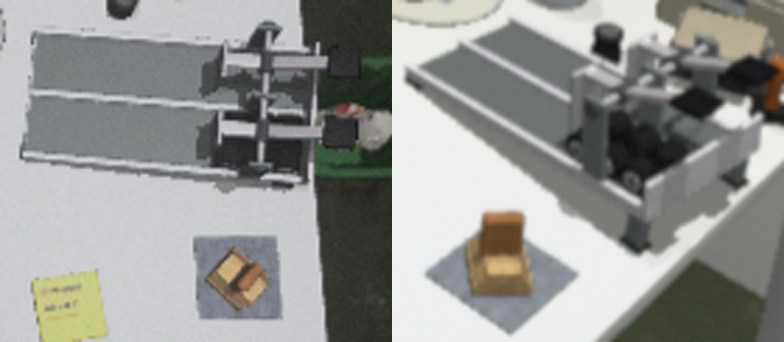

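The crop confirms it. The dark rollers sit in the near lane under the posts, at crop (260,160). The chock is on the mat at (238,278), yawed about 0.7 rad, with its fin running from lower left to upper right. I'll go over the chock.

>>> {"api": "move_arm", "payload": {
  "motion": [
    {"dp":[0.03,-0.06,0],"angular":[0,0,-0.07],"gripper":0},
    {"dp":[0.06,-0.12,0],"angular":[0,0,-0.14],"gripper":0},
    {"dp":[0.09,-0.18,0],"angular":[0,0,-0.21],"gripper":0},
    {"dp":[0.12,-0.24,0],"angular":[0,0,-0.28],"gripper":0},
    {"dp":[0.15,-0.3,0],"angular":[0,0,-0.35],"gripper":0},
    {"dp":[0.18,-0.36,0],"angular":[0,0,-0.42],"gripper":0},
    {"dp":[0.21,-0.42,0],"angular":[0,0,-0.49],"gripper":0},
    {"dp":[0.24,-0.48,0],"angular":[0,0,-0.56],"gripper":0}
  ]
}}

```text
time: 2.2
eef_pos: [0.3824, 0.0775, 0.2317]
ee_rot: [1.301, 2.858, 0.001]
contact_force: [1.5, 1.5, 0.1]
width: 1.003
gripper_force: 0.0
```

>>> {"api": "move_arm", "payload": {
  "motion": [
    {"dp":[0.029,-0.057,0],"angular":[0,0,0],"gripper":0},
    {"dp":[0.029,-0.057,0],"angular":[0,0,0],"gripper":0},
    {"dp":[0.029,-0.057,0],"angular":[0,0,0],"gripper":0},
    {"dp":[0.029,-0.057,0],"angular":[0,0,0],"gripper":0}
  ]
}}

```text
time: 2.7
eef_pos: [0.4103, 0.0236, 0.2314]
ee_rot: [-1.295, -2.862, -0.0]
contact_force: [-0.4, -0.6, -0.2]
width: 0.998
gripper_force: 0.0
```

```bash
cat >> h.py <<'E'
from scipy.spatial.transform import Rotation as R
def pose():
    s=r.sense();y=R.from_rotvec(s['ee_rot']).as_matrix()
    print('t',round(s['time'],2),'p',np.round(s['eef_pos'],4),'yaw_y',round(np.arctan2(y[1,1],y[0,1]),3),'zax',np.round(y[:,2],3),'F',np.round(s['contact_force'],1),'w',round(s['width'],3),'g',np.round(s['gripper_force'],1),'q',np.round(s['qpos'],2))
def cloud(d,c='wrist'):
    k=r.calibration(c);v,u=np.mgrid[:384,:512];x=u-k['cx'];y=v-k['cy']
    if c=='wrist':
        rr=np.hypot(x,y)+1e-9;th=rr/k['fx'];t=np.tan(np.minimum(th,1.5));X=t*x/rr;Y=t*y/rr
    else: X=x/k['fx'];Y=y/k['fy']
    P=np.stack([X*d,-Y*d,-d,np.ones_like(d)],-1)@np.array(k['extrinsics']).T
    P=P[...,:3];P[d==0]=np.nan;return P
E
python3 - <<'E'
from h import *
pose()
im,d=snap('wrist','w1');P=cloud(d)
np.save('P1.npy',P)
for n in ['chock','mat']: find(n,'wrist')
near=np.hypot(P[...,0]-.427,P[...,1]+.01)<.06
for lo,hi in((.012,.022),(.06,.075)):
  m=near&(P[...,2]>lo)&(P[...,2]<hi);q=P[m][:,:2]
  if len(q)<10: print(len(q));continue
  print(lo,len(q),cv2.minAreaRect((q*1000).astype(np.float32)))
print(np.nanpercentile(P[near][:,2],[1,5,50,95,99]))
E
```

```text
t 2.7 p [0.4103 0.0236 0.2314] yaw_y 0.721 zax [ 0.  0. -1.] F [-0.4 -0.6 -0.2] w 0.998 g 0.0 q [-0.15  0.02 -0.27  1.28  0.    0.7 ]
wrist chock land 0.86 [ 0.429 -0.009  0.004] 
0.012 425 ((427.8265686035156, -7.747890472412109), (53.388336181640625, 51.87738800048828), 45.87032699584961)
0.06 394 ((427.5079650878906, -7.786586761474609), (13.924039840698242, 34.83053970336914), 45.80525207519531)
[-0.00114498  0.00051628  0.31099047  0.33258029  0.33505205]
```

View pics/w1.png

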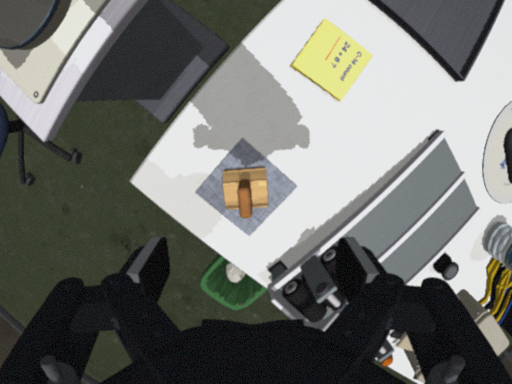

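The wrist view shows the chock at (245,192) on its mat, and the depth gives a clean rectangle for it. I'll check for tracking lag and fit the rack frame from the same cloud.

```bash
python3 - <<'E'
from h import *
pose()
P=np.load('P1.npy').reshape(-1,3);P=P[~np.isnan(P[:,0])]
im,d=snap('top');T=cloud(d,'top').reshape(-1,3);T=T[~np.isnan(T[:,0])]
def rk(Q,tag,o=np.array([.632,.062]),yaw=-.13):
    for it in range(3):
        ex=np.array([np.cos(yaw),np.sin(yaw)]);ey=np.array([-ex[1],ex[0]])
        xy=(Q[:,:2]-o)@np.stack([ex,ey],1)
        m=(abs(abs(xy[:,0])-38)<99)&(abs(xy[:,0])<.1)&(xy[:,1]>-.03)&(xy[:,1]<.19)&(Q[:,2]>.008)&(Q[:,2]<.055)
        rc=cv2.minAreaRect((Q[m][:,:2]*1000).astype(np.float32))
        b=cv2.boxPoints(rc);
        # long edge at near side (lip)
        s=xy[m];nb=[]
        for y0 in np.arange(0.03,.15,.01):
            w=s[(s[:,1]>=y0)&(s[:,1]<y0+.01)]
            if len(w)>5: nb.append((y0+.005,np.percentile(w[:,0],1),np.percentile(w[:,0],99)))
        nb=np.array(nb);f=np.polyfit(nb[:,0],nb[:,1],1);g=np.polyfit(nb[:,0],nb[:,2],1)
        print(tag,m.sum(),'yaw',round(yaw,3),'near slope/at0',np.round(f,4),'far',np.round(g,4),'yend',np.percentile(s[abs(s[:,0])<.06][:,1],99.5))
        yaw-=(f[0]+g[0])/2
    # lane plane
    ex=np.array([np.cos(yaw),np.sin(yaw)]);ey=np.array([-ex[1],ex[0]]);xy=(Q[:,:2]-o)@np.stack([ex,ey],1)
    m=(abs(xy[:,0]+.038)<.025)&(xy[:,1]>0)&(xy[:,1]<.15)&(Q[:,2]>.005)&(Q[:,2]<.06)
    print('lane z(y)',np.round(np.polyfit(xy[m,1],Q[m,2],1),4))
rk(P,'wrist');rk(T,'top')
m=(np.hypot(P[:,0]-.427,P[:,1]+.01)<.085)
E
```

```text
t 2.85 p [0.4105 0.0236 0.2315] yaw_y 0.721 zax [ 0. -0. -1.] F [0.4 0.4 0.1] w 0.996 g 0.0 q [-0.15  0.02 -0.27  1.28  0.    0.7 ]
wrist 10906 yaw -0.13 near slope/at0 [ 0.0056 -0.0801] far [0.0009 0.0775] yend 0.16264230482220474
wrist 10903 yaw -0.133 near slope/at0 [ 0.0025 -0.0801] far [-0.0018  0.0774] yend 0.16253211756884975
wrist 10903 yaw -0.134 near slope/at0 [ 0.0021 -0.0801] far [-0.0019  0.0774] yend 0.16253307625370725
lane z(y) [-0.1049  0.0317]
top 2908 yaw -0.13 near slope/at0 [ 0.008  -0.0775] far [0.0001 0.0802] yend 0.1659085032000831
top 2908 yaw -0.134 near slope/at0 [ 0.0024 -0.0775] far [-0.004   0.0802] yend 0.16596448297854907
top 2908 yaw -0.133 near slope/at0 [ 0.0032 -0.0775] far [-0.0032  0.0802] yend 0.1659647190867882
lane z(y) [-0.1046  0.0325]
```

Rack frame: origin (0.632, 0.062), yaw -0.134. The near run-out is at about (0.610, 0.181, 0.020). I'll grasp the fin.

>>> {"api": "move_arm", "payload": {
  "motion": [
    {"dp":[0.017,-0.031,-0.03],"angular":[0,0,0.08],"gripper":0},
    {"dp":[0.017,-0.031,-0.08],"angular":[0,0,0.08],"gripper":0},
    {"dp":[0.017,-0.031,-0.11],"angular":[0,0,0.08],"gripper":0},
    {"dp":[0.017,-0.031,-0.14],"angular":[0,0,0.08],"gripper":0},
    {"dp":[0.017,-0.031,-0.17],"angular":[0,0,0.08],"gripper":0},
    {"dp":[0.017,-0.031,-0.195],"angular":[0,0,0.08],"gripper":0},
    {"dp":[0.017,-0.031,-0.195],"angular":[0,0,0.08],"gripper":0},
    {"dp":[0.017,-0.031,-0.195],"angular":[0,0,0.08],"gripper":0}
  ]
}}

```text
time: 3.9
eef_pos: [0.4283, -0.0083, 0.0371]
ee_rot: [1.181, 2.91, 0.0]
contact_force: [-0.6, 0.3, 0.1]
width: 1.007
gripper_force: 0.0
```

```bash
python3 -c "
from h import *
pose()"
```

```text
t 3.9 p [ 0.4283 -0.0083  0.0371] yaw_y 0.8 zax [ 0.001 -0.    -1.   ] F [-0.6  0.3  0.1] w 1.007 g 0.0 q [-0.22  0.21 -0.59  0.77  0.    0.56]
```

>>> {"api": "move_arm", "payload": {
  "motion": [
    {"dp":[0,0,0],"angular":[0,0,0],"gripper":1},
    {"dp":[0,0,0],"angular":[0,0,0],"gripper":1},
    {"dp":[0,0,0],"angular":[0,0,0],"gripper":1},
    {"dp":[0,0,0],"angular":[0,0,0],"gripper":1},
    {"dp":[0,0,0],"angular":[0,0,0],"gripper":1},
    {"dp":[0,0,0],"angular":[0,0,0],"gripper":1},
    {"dp":[0,0,0],"angular":[0,0,0],"gripper":1},
    {"dp":[0,0,0],"angular":[0,0,0],"gripper":1}
  ],
  "newtons": 80
}}

```text
time: 4.9
eef_pos: [0.4279, -0.0085, 0.0365]
ee_rot: [1.182, 2.91, -0.0]
contact_force: [-1.4, -0.8, 5.6]
width: 0.15
gripper_force: 78.2
```

>>> {"api": "move_arm", "payload": {
  "motion": [
    {"dp":[0,0,0.03],"angular":[0,0,0],"gripper":1},
    {"dp":[0,0,0.06],"angular":[0,0,0],"gripper":1},
    {"dp":[0,0,0.09],"angular":[0,0,0],"gripper":1},
    {"dp":[0.01,0.01,0.11],"angular":[0,0,-0.1],"gripper":1},
    {"dp":[0.03,0.04,0.11],"angular":[0,0,-0.2],"gripper":1},
    {"dp":[0.06,0.07,0.11],"angular":[0,0,-0.35],"gripper":1},
    {"dp":[0.09,0.1,0.11],"angular":[0,0,-0.5],"gripper":1},
    {"dp":[0.12,0.13,0.11],"angular":[0,0,-0.65],"gripper":1}
  ]
}}

```text
time: 5.9
eef_pos: [0.5481, 0.1226, 0.1452]
ee_rot: [-2.055, -2.375, 0.002]
contact_force: [1.4, -0.1, -5.4]
width: 0.152
gripper_force: 79.1
```

```bash
python3 - <<'E'
from h import *
r.calibration('top');im,d=snap('wrist','w2');pose();find('mat','wrist')
P=cloud(d)
# mat: bluish-grey felt near home, z 1..6mm
m=(abs(P[...,0]-.427)<.07)&(abs(P[...,1]+.01)<.07)&(abs(P[...,2]-.003)<.012)
g=im.max(-1);mm=m&(g<150)
q=P[mm][:,:2]
print(len(q),cv2.minAreaRect((q*1000).astype(np.float32)),np.percentile(g[m],[5,30,50,70,95]))
E
```

```text
t 5.95 p [0.5516 0.1256 0.1449] yaw_y 0.137 zax [ 0.001  0.002 -1.   ] F [ 6.2  2.8 -5.3] w 0.151 g 80.1 q [ 0.07  0.32 -0.11  1.14  0.    1.51]
wrist mat land 0.75 [ 0.426 -0.006  0.004] 
3065 ((429.3277587890625, -20.306854248046875), (133.39463806152344, 118.2433853149414), 0.09085805714130402) [127. 138. 200. 207. 225.]
```

>>> {"api": "move_arm", "payload": {
  "motion": [
    {"dp":[0.02,0.02,0],"angular":[0,0,-0.12],"gripper":1},
    {"dp":[0.04,0.04,0],"angular":[0,0,-0.27],"gripper":1},
    {"dp":[0.06,0.06,-0.01],"angular":[0,0,-0.27],"gripper":1},
    {"dp":[0.061,0.062,-0.02],"angular":[0,0,-0.27],"gripper":1},
    {"dp":[0.061,0.062,-0.04],"angular":[0,0,-0.27],"gripper":1},
    {"dp":[0.061,0.062,-0.04],"angular":[0,0,-0.27],"gripper":1}
  ]
}}

```text
time: 6.75
eef_pos: [0.6069, 0.1828, 0.104]
ee_rot: [-2.35, -2.081, 0.007]
contact_force: [-0.8, 0.2, -4.7]
width: 0.152
gripper_force: 80.1
```

>>> {"api": "move_arm", "payload": {
  "motion": [
    {"dp":[0,0,0],"angular":[-0.05,0.007,0],"gripper":1},
    {"dp":[0,0,0],"angular":[-0.104,0.014,0],"gripper":1},
    {"dp":[0,0,0],"angular":[-0.104,0.014,0],"gripper":1},
    {"dp":[0,0,0],"angular":[-0.104,0.014,0],"gripper":1}
  ]
}}

```text
time: 7.25
eef_pos: [0.6087, 0.1834, 0.1066]
ee_rot: [2.299, 2.037, -0.121]
contact_force: [-0.8, -0.5, -5.1]
width: 0.155
gripper_force: 80.3
```

```bash
python3 -c "
from h import *
pose();find('chock','scene') if snap('scene') else 0;find('near_runout','scene')"
```

```text
t 7.25 p [0.6087 0.1834 0.1066] yaw_y -0.121 zax [-0.014 -0.103 -0.995] F [-0.8 -0.5 -5.1] w 0.155 g 80.3 q [ 0.21  0.49  0.05  1.17 -0.1   1.9 ]
scene chock land 0.69 [0.608 0.183 0.072] [311. 216.]
scene near_runout land 0.85 [0.608 0.181 0.02 ] [311. 231.]
scene near_runout land 0.33 [ 0.578 -0.065  0.059] [380. 265.]
```

>>> {"api": "move_arm", "payload": {
  "motion": [
    {"dp":[0.001,0.001,-0.02],"angular":[0,0,-0.013],"gripper":1},
    {"dp":[0.001,0.001,-0.035],"angular":[0,0,-0.013],"gripper":1},
    {"dp":[0.001,0.001,-0.043],"angular":[0,0,-0.013],"gripper":1},
    {"dp":[0.001,0.001,-0.047],"angular":[0,0,-0.013],"gripper":1},
    {"dp":[0.001,0.001,-0.05],"angular":[0,0,-0.013],"gripper":1},
    {"dp":[0.001,0.001,-0.052],"angular":[0,0,-0.013],"gripper":1},
    {"dp":[0.001,0.001,-0.052],"angular":[0,0,-0.013],"gripper":1}
  ]
}}

```text
time: 8.28
eef_pos: [0.6099, 0.1846, 0.0544]
ee_rot: [2.312, 2.021, -0.122]
contact_force: [0.2, 0.2, -5.2]
width: 0.152
gripper_force: 80.3
```

>>> {"api": "move_arm", "payload": {
  "motion": [
    {"dp":[0,0,-0.001],"angular":[0,0,0],"gripper":1},
    {"dp":[0,0,-0.001],"angular":[0,0,0],"gripper":1},
    {"dp":[0,0,-0.002],"angular":[0,0,0],"gripper":1},
    {"dp":[0,0,-0.002],"angular":[0,0,0],"gripper":1}
  ]
}}

```text
time: 8.78
eef_pos: [0.6099, 0.1846, 0.0533]
ee_rot: [2.312, 2.021, -0.122]
contact_force: [-3.5, 0.1, 5.4]
width: 0.151
gripper_force: 78.2
```

>>> {"api": "move_arm", "payload": {
  "motion": [
    {"dp":[0,0,0],"angular":[0,0,0],"gripper":0.4},
    {"dp":[0,0,0],"angular":[0,0,0],"gripper":0.4},
    {"dp":[0,0,0],"angular":[0,0,0],"gripper":0.4},
    {"dp":[0,0,0],"angular":[0,0,0],"gripper":0.4},
    {"dp":[0.001,0.005,0.05],"angular":[0,0,0],"gripper":0.4},
    {"dp":[0.001,0.01,0.1],"angular":[0,0,0],"gripper":0.4},
    {"dp":[-0.03,0.0,0.14],"angular":[0.104,-0.014,0],"gripper":1},
    {"dp":[-0.05,-0.03,0.17],"angular":[0.104,-0.014,0],"gripper":1}
  ]
}}

```text
time: 9.78
eef_pos: [0.559, 0.1544, 0.2242]
ee_rot: [-2.364, -2.068, -0.003]
contact_force: [0.3, -0.9, 0.3]
width: 0.182
gripper_force: 0.0
```

```bash
python3 - <<'E'
from h import *
im,d=snap('wrist','w3');P=cloud(d);pose()
o=np.array([.632,.062]);yaw=-.134;ex=np.array([np.cos(yaw),np.sin(yaw)]);ey=np.array([-ex[1],ex[0]])
xy=(P[...,:2]-o)@np.stack([ex,ey],1)
m=(abs(xy[...,0]+.038)<.032)&(abs(xy[...,1]-.115)<.05)
h=P[...,2]-(.032-.105*xy[...,1])
for lo,hi in((.008,.03),(.05,.075)):
  q=xy[m&(h>lo)&(h<hi)];print(len(q),cv2.minAreaRect((q*1000).astype(np.float32)) if len(q)>5 else '')
find('chock','wrist');find('lever_near_pad','wrist')
E
```

```text
t 9.82 p [0.5581 0.1515 0.2284] yaw_y -0.134 zax [ 0.004 -0.    -1.   ] F [ 1.6 -1.2  4.2] w 0.09 g 0.0 q [ 0.12  0.31  0.08  1.34 -0.    1.83]
1329 ((-37.418914794921875, 113.30247497558594), (54.929874420166016, 51.86152648925781), 0.6888032555580139)
582 ((-37.94682312011719, 118.94760131835938), (14.672833442687988, 34.976356506347656), 1.1685760021209717)
wrist chock land 0.69 [0.612 0.179 0.019]
```

View pics/w3.png

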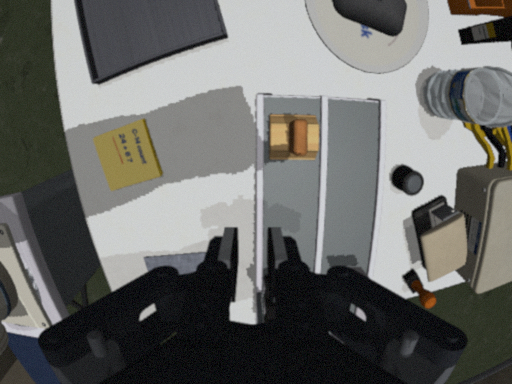

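The chock stands square across the near lane at (295,137). Next is the near lever pad.

>>> {"api": "move_arm", "payload": {
  "motion": [
    {"dp":[0.003,-0.04,0],"angular":[0,0,0],"gripper":1},
    {"dp":[0.006,-0.09,0],"angular":[0,0,0],"gripper":1},
    {"dp":[0.009,-0.14,0],"angular":[0,0,0],"gripper":1},
    {"dp":[0.012,-0.19,0],"angular":[0,0,0],"gripper":1},
    {"dp":[0.014,-0.241,-0.01],"angular":[0,0,0],"gripper":1},
    {"dp":[0.014,-0.241,-0.03],"angular":[0,0,0],"gripper":1},
    {"dp":[0.014,-0.241,-0.04],"angular":[0,0,0],"gripper":1},
    {"dp":[0.014,-0.241,-0.04],"angular":[0,0,0],"gripper":1}
  ]
}}

```text
time: 10.92
eef_pos: [0.5737, -0.0856, 0.181]
ee_rot: [-2.362, -2.067, 0.003]
contact_force: [-0.7, 0.9, -1.1]
width: 0.003
gripper_force: 0.0
```

```bash
python3 - <<'E'
from h import *
pose();im,d=snap('scene','s1')
cv2.imwrite('pics/s1c.png',cv2.resize(im[160:300,300:470],None,fx=4,fy=4,interpolation=cv2.INTER_CUBIC))
E
```

```text
t 10.93 p [ 0.5737 -0.0856  0.181 ] yaw_y -0.133 zax [-0.004  0.001 -1.   ] F [-0.7  0.9 -1.1] w 0.003 g 0.0 q [-0.29  0.33 -0.    1.24 -0.    1.41]
```

View pics/s1c.png

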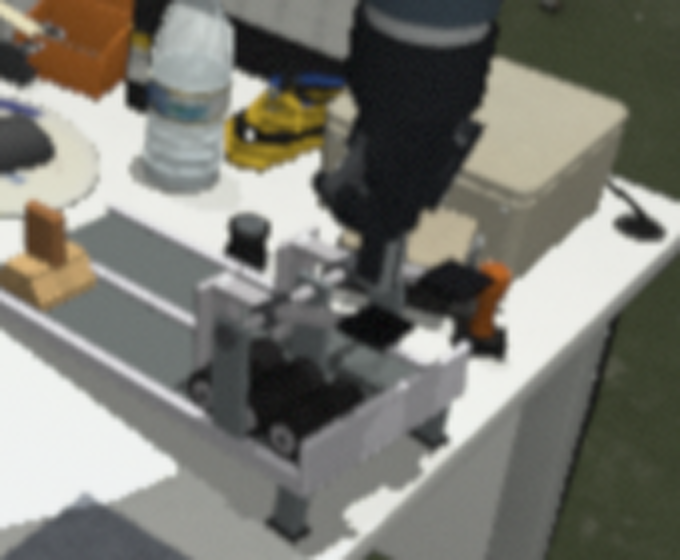

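The finger tips are right above the near pad, crop (375,325). I'll press.

>>> {"api": "move_arm", "payload": {
  "motion": [
    {"dp":[0,-0.002,-0.02],"angular":[0,0,0],"gripper":1},
    {"dp":[0,-0.003,-0.03],"angular":[0,0,0],"gripper":1},
    {"dp":[0,-0.004,-0.04],"angular":[0,0,0],"gripper":1},
    {"dp":[0,-0.005,-0.05],"angular":[0,0,0],"gripper":1},
    {"dp":[0,-0.006,-0.06],"angular":[0,0,0],"gripper":1},
    {"dp":[0,-0.006,-0.065],"angular":[0,0,0],"gripper":1},
    {"dp":[0,-0.006,-0.066],"angular":[0,0,0],"gripper":1}
  ]
}}

```text
time: 11.85
eef_pos: [0.5743, -0.094, 0.1182]
ee_rot: [2.363, 2.065, -0.003]
contact_force: [-6.1, -7.2, 17.0]
width: 0.002
gripper_force: 9.5
```

>>> {"api": "move_arm", "payload": {
  "motion": [
    {"dp":[0,0,-0.001],"angular":[0,0,0],"gripper":1},
    {"dp":[0,0,-0.001],"angular":[0,0,0],"gripper":1},
    {"dp":[0,0,-0.001],"angular":[0,0,0],"gripper":1},
    {"dp":[0,0,-0.001],"angular":[0,0,0],"gripper":1},
    {"dp":[0,0,-0.001],"angular":[0,0,0],"gripper":1},
    {"dp":[0,0,-0.001],"angular":[0,0,0],"gripper":1},
    {"dp":[0,0,-0.001],"angular":[0,0,0],"gripper":1},
    {"dp":[0,0,-0.001],"angular":[0,0,0],"gripper":1}
  ]
}}

```text
time: 12.85
eef_pos: [0.5744, -0.094, 0.1181]
ee_rot: [2.363, 2.064, -0.002]
contact_force: [-8.0, -6.4, 20.4]
width: -0.001
gripper_force: 10.7
```

```bash
python3 - <<'E'
from h import *
pose()
snap('scene');find('roller_0','scene',k=6);find('lever_near_pad','scene');find('chock','scene')
snap('top');find('roller_0','top',k=6)
E
```

```text
t 12.85 p [ 0.5744 -0.094   0.1181] yaw_y -0.135 zax [ 0.002 -0.004 -1.   ] F [-8.  -6.4 20.4] w -0.001 g 10.7 q [-0.3   0.36 -0.12  1.08 -0.    1.4 ]
scene roller_0 land 0.63 [0.63  0.062 0.004] [348. 250.]
scene roller_0 land 0.61 [0.599 0.08  0.049] [338. 239.]
scene roller_0 land 0.6 [0.603 0.111 0.039] [329. 237.]
scene roller_0 land 0.57 [0.601 0.146 0.043] [319. 230.]
scene roller_0 land 0.42 [0.446 0.47  0.021] [205. 213.]
scene lever_near_pad land 0.57 [ 0.572 -0.097  0.113] [393. 255.]
scene chock land 0.87 [0.611 0.184 0.019] [311. 230.]
top roller_0 land 0.72 [0.598 0.084 0.046] [330. 187.]
top roller_0 land 0.56 [0.604 0.149 0.036] [310. 186.]
top roller_0 land 0.55 [0.446 0.466 0.02 ] [214. 237.]
top roller_0 land 0.53 [0.607 0.112 0.043] [322. 185.]
top roller_0 land 0.51 [0.392 0.762 0.016] [123. 257.]
```

All three rollers ran down to the chock. I'll let the lever up and go over the rollers.

>>> {"api": "move_arm", "payload": {
  "motion": [
    {"dp":[0,0.003,0.02],"angular":[0,0,0],"gripper":1},
    {"dp":[0,0.006,0.04],"angular":[0,0,0],"gripper":1},
    {"dp":[0,0.006,0.07],"angular":[0,0,0],"gripper":1},
    {"dp":[0,0.01,0.11],"angular":[0,0,0],"gripper":1},
    {"dp":[0.005,0.04,0.13],"angular":[0,0,0],"gripper":0},
    {"dp":[0.01,0.08,0.13],"angular":[0,0,0],"gripper":0},
    {"dp":[0.015,0.12,0.13],"angular":[0,0,0],"gripper":0},
    {"dp":[0.02,0.15,0.13],"angular":[0,0,0],"gripper":0}
  ]
}}

```text
time: 14.15
eef_pos: [0.5939, 0.0594, 0.2457]
ee_rot: [-2.363, -2.068, 0.0]
contact_force: [-0.5, -0.5, 0.2]
width: 0.851
gripper_force: 0.0
```

```bash
cat >> h.py <<'E'
o=np.array([.632,.062]);yaw=-.134;ex=np.array([np.cos(yaw),np.sin(yaw)]);ey=np.array([-ex[1],ex[0]])
def lane(P,im):
    xy=(P[...,:2]-o)@np.stack([ex,ey],1);h=P[...,2]-(.032-.105*xy[...,1])
    m=(abs(xy[...,0]+.038)<.045)&(xy[...,1]>-.05)&(xy[...,1]<.13)&(h>.026)&(h<.036)
    lab=cv2.connectedComponentsWithStats(m.astype(np.uint8),connectivity=4)[1]
    for i in range(1,lab.max()+1):
        q=xy[lab==i]
        if len(q)<25: continue
        c,s,a=cv2.minAreaRect((q*1000).astype(np.float32));c=np.array(c)/1000
        print('roller?',len(q),'rack',np.round(c,4),np.round(s,1),round(a,1),'world',np.round(o+c[0]*ex+c[1]*ey,4),'z',np.round(np.nanmax(P[...,2][lab==i]),3))
E
python3 - <<'E'
from h import *
im,d=snap('wrist','w4');P=cloud(d);pose();lane(P,im)
find('roller_0','wrist',k=6)
E
```

```text
t 14.2 p [0.5941 0.0622 0.2455] yaw_y -0.131 zax [-0.001  0.002 -1.   ] F [-2.1  1.8  0.4] w 0.926 g 0.0 q [-0.04  0.34  0.17  1.41  0.    1.66]
roller? 70 rack [-0.0218  0.1251] [17.8 10.2] 8.6 world [0.6271 0.1889] z 0.047
roller? 31 rack [-0.0612  0.1192] [7.3 8.2] 43.8 world [0.5873 0.1884] z 0.047
roller? 27 rack [-0.0505  0.1203] [4.9 9. ] 42.5 world [0.598  0.1879] z 0.048
roller? 38 rack [-0.0204  0.1133] [12.3  7.6] 25.5 world [0.6269 0.177 ] z 0.048
roller? 1216 rack [-0.0382  0.084 ] [63.9 25.6] 0.1 world [0.6054 0.1503] z 0.058
roller? 1151 rack [-0.0375  0.0526] [62.7 23.7] 0.2 world [0.6019 0.1192] z 0.06
roller? 1133 rack [-0.0368  0.0207] [61.8 24.9] 0.3 world [0.5983 0.0874] z 0.064
roller? 66 rack [-0.0372 -0.0406] [38.9  1. ] 0.0 world [0.5897 0.0267] z 0.072
wrist roller_0 land 0.92 [0.606 0.149 0.041] 
wrist roller_0 land 0.7 [0.604 0.114 0.04 ] 
wrist roller_0 land 0.58 [0.599 0.088 0.044]
```

View pics/w4.png

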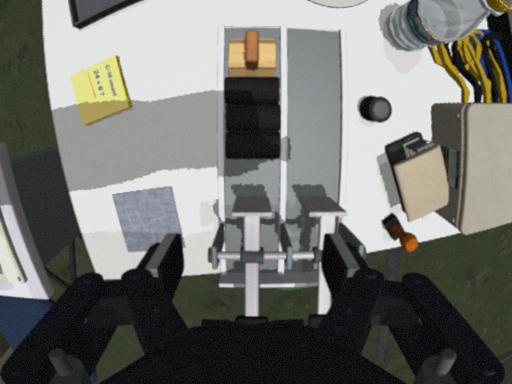

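The rollers lie against the chock at wrist pixels (252,90), (252,117) and (252,145), at rack y 84, 53 and 21 mm. The lever is back up. I'll pick the uppermost first.

>>> {"api": "move_arm", "payload": {
  "motion": [
    {"dp":[0.004,0.0236,-0.02],"angular":[0,0,0],"gripper":0},
    {"dp":[0.004,0.0236,-0.06],"angular":[0,0,0],"gripper":0},
    {"dp":[0.004,0.0236,-0.1],"angular":[0,0,0],"gripper":0},
    {"dp":[0.004,0.0236,-0.14],"angular":[0,0,0],"gripper":0},
    {"dp":[0.004,0.0236,-0.165],"angular":[0,0,0],"gripper":0},
    {"dp":[0.004,0.0236,-0.175],"angular":[0,0,0],"gripper":0},
    {"dp":[0.004,0.0236,-0.175],"angular":[0,0,0],"gripper":0},
    {"dp":[0.004,0.0236,-0.175],"angular":[0,0,0],"gripper":0}
  ]
}}

```text
time: 15.25
eef_pos: [0.5985, 0.081, 0.0715]
ee_rot: [2.365, 2.068, 0.001]
contact_force: [0.1, -0.7, -0.2]
width: 1.004
gripper_force: 0.0
```

```bash
python3 - <<'E'
from h import *
pose();q=r.sense()['eef_pos'][:2];print('rack',(q-o)@np.stack([ex,ey],1))
E
```

```text
t 15.25 p [0.5985 0.081  0.0715] yaw_y -0.134 zax [ 0.001  0.    -1.   ] F [ 0.1 -0.7 -0.2] w 1.004 g 0.0 q [-0.    0.44 -0.13  1.    0.    1.7 ]
rack [-0.03569345  0.01434124]
```

>>> {"api": "move_arm", "payload": {
  "motion": [
    {"dp":[-0.001,0.005,-0.015],"angular":[0,0,0],"gripper":0},
    {"dp":[-0.001,0.005,-0.03],"angular":[0,0,0],"gripper":0},
    {"dp":[-0.001,0.005,-0.039],"angular":[0,0,0],"gripper":0},
    {"dp":[-0.001,0.005,-0.039],"angular":[0,0,0],"gripper":0},
    {"dp":[-0.001,0.005,-0.039],"angular":[0,0,0],"gripper":1},
    {"dp":[-0.001,0.005,-0.039],"angular":[0,0,0],"gripper":1},
    {"dp":[-0.001,0.005,-0.039],"angular":[0,0,0],"gripper":1},
    {"dp":[-0.001,0.005,-0.039],"angular":[0,0,0],"gripper":1}
  ],
  "newtons": 60
}}

```text
time: 16.25
eef_pos: [0.5972, 0.0861, 0.032]
ee_rot: [-2.365, -2.068, 0.0]
contact_force: [-0.5, -0.1, 6.2]
width: 0.712
gripper_force: 65.5
```

>>> {"api": "move_arm", "payload": {
  "motion": [
    {"dp":[0,0,0],"angular":[0,0,0],"gripper":1},
    {"dp":[0,0,0],"angular":[0,0,0],"gripper":1},
    {"dp":[0,0,0],"angular":[0,0,0],"gripper":1},
    {"dp":[0,0,0.02],"angular":[0,0,0],"gripper":1},
    {"dp":[0,0,0.05],"angular":[0,0,0],"gripper":1},
    {"dp":[0,0,0.08],"angular":[0,0,0],"gripper":1},
    {"dp":[0,0,0.12],"angular":[0,0,0],"gripper":1},
    {"dp":[0,0,0.13],"angular":[0,0,0],"gripper":1}
  ]
}}

```text
time: 17.25
eef_pos: [0.5978, 0.0862, 0.1636]
ee_rot: [2.364, 2.067, 0.003]
contact_force: [0.1, -0.4, -2.1]
width: 0.717
gripper_force: 65.5
```

```bash
python3 - <<'E'
from h import *
pose();im,d=snap('top');find('tray','top');find('roller_0','top',k=5)
T=cloud(d,'top');g=im.max(-1)
m=(abs(T[...,0]-.45)<.16)&(abs(T[...,1]-.397)<.17)&(g<110)&(T[...,2]<.04)
lab,st=cv2.connectedComponentsWithStats(m.astype(np.uint8))[1:3];i=1+st[1:,4].argmax()
q=T[lab==i][:,:2];print(len(q),cv2.minAreaRect((q*1000).astype(np.float32)))
E
```

```text
t 17.25 p [0.5978 0.0862 0.1636] yaw_y -0.134 zax [ 0.002  0.    -1.   ] F [ 0.1 -0.4 -2.1] w 0.717 g 65.5 q [0.   0.37 0.02 1.21 0.   1.71]
top tray land 0.77 [0.449 0.396 0.002] [236. 236.]
top roller_0 land 0.68 [0.392 0.761 0.015] [124. 256.]
top roller_0 land 0.6 [0.605 0.113 0.044] [321. 185.]
top roller_0 land 0.59 [0.596 0.087 0.177] [337. 180.]
top roller_0 land 0.52 [0.605 0.146 0.036] [311. 186.]
3373 ((448.8721008300781, 400.1878356933594), (179.6148681640625, 199.61463928222656), 7.656513214111328)
```

>>> {"api": "move_arm", "payload": {
  "motion": [
    {"dp":[-0.015,0.034,0],"angular":[0,0,0.05],"gripper":1},
    {"dp":[-0.035,0.08,0],"angular":[0,0,0.1],"gripper":1},
    {"dp":[-0.056,0.125,0],"angular":[0,0,0.15],"gripper":1},
    {"dp":[-0.076,0.17,0],"angular":[0,0,0.2],"gripper":1},
    {"dp":[-0.097,0.215,0],"angular":[0,0,0.268],"gripper":1},
    {"dp":[-0.117,0.26,0],"angular":[0,0,0.268],"gripper":1},
    {"dp":[-0.135,0.3,-0.01],"angular":[0,0,0.268],"gripper":1},
    {"dp":[-0.152,0.338,-0.03],"angular":[0,0,0.268],"gripper":1}
  ]
}}

```text
time: 18.4
eef_pos: [0.4437, 0.4254, 0.1296]
ee_rot: [-2.066, -2.365, 0.003]
contact_force: [0.8, -0.3, -2.1]
width: 0.708
gripper_force: 65.4
```

```bash
cat >> h.py <<'E'
def tray(P,im,c=(.449,.398)):
    g=im.max(-1);m=(abs(P[...,0]-c[0])<.16)&(abs(P[...,1]-c[1])<.17)&(g<110)&(P[...,2]<.045)&(P[...,2]>-.01)
    lab,st=cv2.connectedComponentsWithStats(m.astype(np.uint8))[1:3];i=1+st[1:,4].argmax()
    q=P[lab==i][:,:2];print('tray',len(q),cv2.minAreaRect((q*1000).astype(np.float32)))
def inTray(P,c,a):
    u=np.array([np.cos(a),np.sin(a)]);v=np.array([-u[1],u[0]]);xy=(P[...,:2]-c)@np.stack([u,v],1)
    m=(abs(xy[...,0])<.082)&(abs(xy[...,1])<.092)&(P[...,2]>.026)&(P[...,2]<.045)
    lab=cv2.connectedComponentsWithStats(m.astype(np.uint8),connectivity=4)[1]
    for i in range(1,lab.max()+1):
        q=xy[lab==i]
        if len(q)>25: print('  roller',len(q),cv2.minAreaRect((q*1000).astype(np.float32)))
E
python3 - <<'E'
from h import *
pose();im,d=snap('top');P=cloud(d,'top');tray(P,im);find('tray','top',k=1)
im,d=snap('wrist');P=cloud(d);pose();inTray(P,np.array([.449,.399]),.134);find('roller_0','wrist')
E
```

```text
t 18.4 p [0.4437 0.4254 0.1296] yaw_y 0.134 zax [-0.002 -0.001 -1.   ] F [ 0.8 -0.3 -2.1] w 0.708 g 65.4 q [ 0.63  0.41 -0.01  1.15  0.    2.06]
tray 1403 ((453.04345703125, 365.6805114746094), (179.6807098388672, 130.31417846679688), 7.742273807525635)
top tray land 0.75 [0.449 0.397 0.002] [236. 236.]
t 18.55 p [0.4426 0.4249 0.1281] yaw_y 0.137 zax [-0.006 -0.003 -1.   ] F [-0.7 -1.  -1.5] w 0.713 g 65.5 q [ 0.63  0.41 -0.01  1.15  0.    2.06]
  roller 2681 ((4.826816558837891, 68.26539611816406), (30.30966567993164, 64.65705108642578), 85.60653686523438)
wrist roller_0 land 0.92 [0.445 0.426 0.14 ] 
wrist roller_0 land 0.6 [0.44  0.47  0.021]
```

>>> {"api": "move_arm", "payload": {
  "motion": [
    {"dp":[0.002,-0.001,-0.03],"angular":[0,0,0],"gripper":1},
    {"dp":[0.002,-0.001,-0.07],"angular":[0,0,0],"gripper":1},
    {"dp":[0.002,-0.001,-0.1],"angular":[0,0,0],"gripper":1},
    {"dp":[0.002,-0.001,-0.115],"angular":[0,0,0],"gripper":1},
    {"dp":[0.002,-0.001,-0.12],"angular":[0,0,0],"gripper":1},
    {"dp":[0.002,-0.001,-0.122],"angular":[0,0,0],"gripper":1},
    {"dp":[0.002,-0.001,-0.122],"angular":[0,0,0],"gripper":1}
  ]
}}

```text
time: 19.48
eef_pos: [0.4473, 0.4234, 0.0102]
ee_rot: [-2.067, -2.365, -0.001]
contact_force: [0.5, -0.0, -1.1]
width: 0.714
gripper_force: 65.6
```

>>> {"api": "move_arm", "payload": {
  "motion": [
    {"dp":[0,0,-0.001],"angular":[0,0,0],"gripper":1},
    {"dp":[0,0,-0.002],"angular":[0,0,0],"gripper":1},
    {"dp":[0,0,-0.003],"angular":[0,0,0],"gripper":1},
    {"dp":[0,0,-0.003],"angular":[0,0,0],"gripper":1}
  ]
}}

```text
time: 19.98
eef_pos: [0.4468, 0.4231, 0.0062]
ee_rot: [-2.067, -2.365, 0.002]
contact_force: [-0.2, -0.3, -1.4]
width: 0.715
gripper_force: 65.6
```

>>> {"api": "move_arm", "payload": {
  "motion": [
    {"dp":[0,0,-0.001],"angular":[0,0,0],"gripper":0.2},
    {"dp":[0,0,-0.001],"angular":[0,0,0],"gripper":0.1},
    {"dp":[0,0,-0.001],"angular":[0,0,0],"gripper":0},
    {"dp":[0,0,-0.001],"angular":[0,0,0],"gripper":0},
    {"dp":[0,0,0.03],"angular":[0,0,0],"gripper":0},
    {"dp":[0,0,0.08],"angular":[0,0,0],"gripper":0},
    {"dp":[0.01,-0.03,0.13],"angular":[0,0,-0.05],"gripper":0},
    {"dp":[0.03,-0.07,0.16],"angular":[0,0,-0.1],"gripper":0}
  ]
}}

```text
time: 20.98
eef_pos: [0.477, 0.3534, 0.169]
ee_rot: [-2.182, -2.26, -0.003]
contact_force: [1.1, -0.0, -0.1]
width: 1.0
gripper_force: 0.0
```

>>> {"api": "move_arm", "payload": {
  "motion": [
    {"dp":[0.02,-0.045,0],"angular":[0,0,-0.04],"gripper":0},
    {"dp":[0.04,-0.09,0],"angular":[0,0,-0.08],"gripper":0},
    {"dp":[0.06,-0.135,0],"angular":[0,0,-0.12],"gripper":0},
    {"dp":[0.08,-0.18,0],"angular":[0,0,-0.168],"gripper":0},
    {"dp":[0.1,-0.215,0],"angular":[0,0,-0.168],"gripper":0},
    {"dp":[0.12,-0.245,0],"angular":[0,0,-0.168],"gripper":0},
    {"dp":[0.12,-0.25,0],"angular":[0,0,-0.168],"gripper":0}
  ]
}}

```text
time: 21.85
eef_pos: [0.5978, 0.1012, 0.1659]
ee_rot: [-2.367, -2.064, 0.002]
contact_force: [0.3, 0.5, 0.1]
width: 1.002
gripper_force: 0.0
```

```bash
cat >> h.py <<'E'
def rel(x,y,z,yw=None):
    s=r.sense();p=s['eef_pos'];M=R.from_rotvec(s['ee_rot']).as_matrix();a=np.arctan2(M[1,1],M[0,1])
    print('go',np.round([x-p[0],y-p[1],z-p[2]],4),'rot',None if yw is None else round(yw-a,3))
def rw(x,y): return o+x*ex+y*ey
E
python3 - <<'E'
from h import *
pose();im,d=snap('wrist','w5');P=cloud(d);pose();lane(P,im);find('roller_0','wrist')
im,d=snap('top');P=cloud(d,'top');tray(P,im);inTray(P,np.array([.449,.399]),.134)
p=rw(-.037,.051);rel(p[0],p[1],.065,-.134)
E
```

```text
t 21.85 p [0.5978 0.1012 0.1659] yaw_y -0.137 zax [-0.001 -0.    -1.   ] F [0.3 0.5 0.1] w 1.002 g 0.0 q [0.03 0.38 0.03 1.22 0.   1.74]
t 21.9 p [0.5971 0.1017 0.166 ] yaw_y -0.136 zax [-0.002  0.    -1.   ] F [0.5 0.1 0.4] w 1.0 g 0.0 q [0.03 0.38 0.03 1.22 0.   1.74]
roller? 1974 rack [-0.0391  0.0812] [25.2 61.5] 89.9 world [0.6041 0.1477] z 0.057
roller? 1845 rack [-0.037   0.0494] [24.8 61.7] 90.0 world [0.6019 0.1159] z 0.061
roller? 195 rack [-0.0382 -0.0433] [ 2.7 39.2] 88.7 world [0.5884 0.0242] z 0.072
wrist roller_0 land 0.93 [0.603 0.113 0.042] 
wrist roller_0 land 0.86 [0.607 0.148 0.041] 
wrist roller_0 land 0.68 [ 0.397  0.188 -0.   ] 
tray 3363 ((449.03997802734375, 399.99407958984375), (179.4235382080078, 199.78782653808594), 7.9188618659973145)
  roller 166 ((3.778247833251953, 22.342077255249023), (63.60848617553711, 28.710390090942383), 0.4777170419692993)
  roller 176 ((6.216707229614258, 70.07984924316406), (29.587743759155273, 61.13861846923828), 81.23202514648438)
go [ 0.0058  0.0141 -0.1012] rot 0.0
```

>>> {"api": "move_arm", "payload": {
  "motion": [
    {"dp":[0.0055,0.012,-0.02],"angular":[0,0,0],"gripper":0},
    {"dp":[0.0055,0.012,-0.06],"angular":[0,0,0],"gripper":0},
    {"dp":[0.0055,0.012,-0.09],"angular":[0,0,0],"gripper":0},
    {"dp":[0.0055,0.012,-0.115],"angular":[0,0,0],"gripper":0},
    {"dp":[0.0055,0.012,-0.13],"angular":[0,0,0],"gripper":0},
    {"dp":[0.0055,0.012,-0.136],"angular":[0,0,0],"gripper":0},
    {"dp":[0.0055,0.012,-0.136],"angular":[0,0,0],"gripper":0},
    {"dp":[0.0055,0.012,-0.136],"angular":[0,0,0],"gripper":0}
  ]
}}

```text
time: 23.0
eef_pos: [0.6028, 0.1152, 0.0312]
ee_rot: [-2.365, -2.068, -0.0]
contact_force: [-0.0, 0.1, 0.3]
width: 0.998
gripper_force: 0.0
```

```bash
python3 - <<'E'
from h import *
pose();p=rw(-.037,.049);rel(p[0],p[1],.03,-.134)
E
```

```text
t 23.0 p [0.6028 0.1152 0.0312] yaw_y -0.134 zax [ 0.  0. -1.] F [-0.   0.1  0.3] w 0.998 g 0.0 q [ 0.05  0.49 -0.16  0.92  0.    1.76]
go [-0.0009  0.0003 -0.0012] rot -0.0
```

>>> {"api": "move_arm", "payload": {
  "motion": [
    {"dp":[-0.001,0,-0.001],"angular":[0,0,0],"gripper":1},
    {"dp":[-0.001,0,-0.001],"angular":[0,0,0],"gripper":1},
    {"dp":[-0.001,0,-0.001],"angular":[0,0,0],"gripper":1},
    {"dp":[-0.001,0,-0.001],"angular":[0,0,0],"gripper":1},
    {"dp":[-0.001,0,-0.001],"angular":[0,0,0],"gripper":1},
    {"dp":[-0.001,0,0.02],"angular":[0,0,0],"gripper":1},
    {"dp":[-0.001,0,0.06],"angular":[0,0,0],"gripper":1},
    {"dp":[-0.001,0,0.11],"angular":[0,0,0],"gripper":1}
  ],
  "newtons": 60
}}

```text
time: 24.0
eef_pos: [0.6006, 0.115, 0.1405]
ee_rot: [-2.363, -2.066, 0.004]
contact_force: [0.8, 0.2, -2.0]
width: 0.71
gripper_force: 65.5
```

```bash
python3 - <<'E'
from h import *
im,d=snap('top');pose();P=cloud(d,'top');tray(P,im);inTray(P,np.array([.449,.399]),.134)
c=np.array([.449,.399]);a=.134;t=c+ -.022*np.array([-np.sin(a),np.cos(a)]);print(t);rel(t[0],t[1],.1,.134)
E
```

```text
t 24.05 p [0.6032 0.1152 0.1482] yaw_y -0.134 zax [ 0.006  0.001 -1.   ] F [ 2.1 -0.   4.7] w 0.716 g 65.7 q [0.05 0.4  0.01 1.18 0.   1.76]
tray 3371 ((448.935791015625, 400.0185546875), (179.35421752929688, 199.9024200439453), 7.863304138183594)
  roller 173 ((4.289325714111328, 22.436792373657227), (63.02587127685547, 29.522706985473633), 0.27041879296302795)
  roller 172 ((6.196754455566406, 70.2607421875), (29.1344051361084, 61.69308853149414), 82.8402328491211)
[0.45193919 0.37719722]
go [-0.1513  0.262  -0.0482] rot 0.268
```

>>> {"api": "move_arm", "payload": {
  "motion": [
    {"dp":[-0.02,0.035,0],"angular":[0,0,0.05],"gripper":1},
    {"dp":[-0.045,0.08,0],"angular":[0,0,0.1],"gripper":1},
    {"dp":[-0.07,0.12,0],"angular":[0,0,0.17],"gripper":1},
    {"dp":[-0.095,0.165,0],"angular":[0,0,0.22],"gripper":1},
    {"dp":[-0.12,0.21,0],"angular":[0,0,0.268],"gripper":1},
    {"dp":[-0.14,0.245,-0.01],"angular":[0,0,0.268],"gripper":1},
    {"dp":[-0.151,0.262,-0.03],"angular":[0,0,0.268],"gripper":1},
    {"dp":[-0.151,0.262,-0.045],"angular":[0,0,0.268],"gripper":1}
  ]
}}

```text
time: 25.05
eef_pos: [0.4492, 0.3781, 0.0943]
ee_rot: [-2.064, -2.367, 0.002]
contact_force: [0.3, -0.1, -1.6]
width: 0.709
gripper_force: 65.6
```

```bash
python3 - <<'E'
from h import *
pose();im,d=snap('top');P=cloud(d,'top');tray(P,im);find('tray','top',k=1);rel(.452,.377,.006,.134)
E
```

```text
t 25.05 p [0.4492 0.3781 0.0943] yaw_y 0.136 zax [-0.002 -0.    -1.   ] F [ 0.3 -0.1 -1.6] w 0.709 g 65.6 q [ 0.56  0.39 -0.14  1.04  0.    1.99]
tray 305 ((488.6752014160156, 329.777587890625), (117.4872055053711, 50.97663116455078), 8.498083114624023)
go [ 0.0024  0.0006 -0.0875] rot -0.0
```

>>> {"api": "move_arm", "payload": {
  "motion": [
    {"dp":[0.002,0,-0.03],"angular":[0,0,0],"gripper":1},
    {"dp":[0.002,0,-0.06],"angular":[0,0,0],"gripper":1},
    {"dp":[0.002,0,-0.08],"angular":[0,0,0],"gripper":1},
    {"dp":[0.002,0,-0.087],"angular":[0,0,0],"gripper":1},
    {"dp":[0.002,0,-0.089],"angular":[0,0,0],"gripper":1},
    {"dp":[0.002,0,-0.089],"angular":[0,0,0],"gripper":1},
    {"dp":[0.002,0,-0.089],"angular":[0,0,0],"gripper":1}
  ]
}}

```text
time: 26.02
eef_pos: [0.4529, 0.3774, 0.0071]
ee_rot: [-2.067, -2.365, -0.001]
contact_force: [-0.3, 0.2, -1.1]
width: 0.714
gripper_force: 65.7
```

>>> {"api": "move_arm", "payload": {
  "motion": [
    {"dp":[0,0,-0.002],"angular":[0,0,0],"gripper":1},
    {"dp":[0,0,-0.002],"angular":[0,0,0],"gripper":0.1},
    {"dp":[0,0,-0.002],"angular":[0,0,0],"gripper":0},
    {"dp":[0,0,-0.002],"angular":[0,0,0],"gripper":0},
    {"dp":[0,0,0.03],"angular":[0,0,0],"gripper":0},
    {"dp":[0,0,0.08],"angular":[0,0,0],"gripper":0},
    {"dp":[0.02,-0.03,0.12],"angular":[0,0,-0.05],"gripper":0},
    {"dp":[0.04,-0.06,0.15],"angular":[0,0,-0.1],"gripper":0}
  ]
}}

```text
time: 27.02
eef_pos: [0.4929, 0.3169, 0.1582]
ee_rot: [-2.183, -2.258, -0.001]
contact_force: [1.9, 1.3, -1.6]
width: 1.0
gripper_force: 0.0
```

>>> {"api": "move_arm", "payload": {
  "motion": [
    {"dp":[0.02,-0.035,0],"angular":[0,0,-0.04],"gripper":0},
    {"dp":[0.045,-0.07,0],"angular":[0,0,-0.08],"gripper":0},
    {"dp":[0.07,-0.11,0],"angular":[0,0,-0.12],"gripper":0},
    {"dp":[0.09,-0.15,0],"angular":[0,0,-0.168],"gripper":0},
    {"dp":[0.106,-0.19,0],"angular":[0,0,-0.168],"gripper":0},
    {"dp":[0.106,-0.19,0],"angular":[0,0,-0.168],"gripper":0}
  ]
}}

```text
time: 27.78
eef_pos: [0.5993, 0.1246, 0.1558]
ee_rot: [-2.368, -2.063, 0.002]
contact_force: [-0.7, 0.5, 0.1]
width: 0.998
gripper_force: 0.0
```

```bash
python3 - <<'E'
from h import *
im,d=snap('wrist','w6');P=cloud(d);pose();lane(P,im);find('chock','wrist',k=2)
im,d=snap('top');P=cloud(d,'top');tray(P,im);inTray(P,np.array([.449,.399]),.134)
p=rw(-.038,.0805);rel(p[0],p[1],.0265,-.134)
E
```

```text
t 27.82 p [0.5986 0.126  0.1559] yaw_y -0.136 zax [-0.002  0.    -1.   ] F [-1.1 -0.4  0.3] w 1.002 g 0.0 q [0.07 0.39 0.03 1.21 0.   1.78]
roller? 47 rack [-0.0513  0.1225] [11.7  5.7] 63.4 world [0.5976 0.1903] z 0.047
roller? 44 rack [-0.0218  0.1227] [14.4  3.9] 12.5 world [0.6268 0.1865] z 0.047
roller? 30 rack [-0.0577  0.118 ] [6.6 6.4] 30.4 world [0.5906 0.1867] z 0.047
roller? 31 rack [-0.0488  0.1143] [11.8  3.4] 89.8 world [0.5989 0.1818] z 0.047
roller? 31 rack [-0.0219  0.1152] [8.4 5.2] 89.8 world [0.6257 0.1791] z 0.048
roller? 1986 rack [-0.0388  0.0823] [24.2 61.3] 89.9 world [0.6046 0.1487] z 0.057
roller? 207 rack [-0.0381 -0.0425] [39.4  2.8] 0.8 world [0.5886 0.025 ] z 0.072
wrist chock land 0.75 [0.608 0.187 0.02 ] 
tray 3365 ((448.8585205078125, 400.1619873046875), (179.32882690429688, 199.70761108398438), 7.725334167480469)
  roller 171 ((3.3175525665283203, -21.33277130126953), (29.391006469726562, 63.64841842651367), 89.76805877685547)
  roller 172 ((3.801607131958008, 23.15182876586914), (63.64315414428711, 29.706520080566406), 0.949823260307312)
  roller 173 ((6.014013290405273, 70.10197448730469), (29.65300750732422, 61.07789611816406), 82.16976165771484)
go [ 0.0071  0.0192 -0.1296] rot -0.0
```

>>> {"api": "move_arm", "payload": {
  "motion": [
    {"dp":[0.007,0.02,-0.02],"angular":[0,0,0],"gripper":0},
    {"dp":[0.007,0.02,-0.06],"angular":[0,0,0],"gripper":0},
    {"dp":[0.007,0.02,-0.09],"angular":[0,0,0],"gripper":0},
    {"dp":[0.007,0.02,-0.115],"angular":[0,0,0],"gripper":0},
    {"dp":[0.007,0.02,-0.125],"angular":[0,0,0],"gripper":0},
    {"dp":[0.007,0.02,-0.129],"angular":[0,0,0],"gripper":0},
    {"dp":[0.007,0.02,-0.129],"angular":[0,0,0],"gripper":0},
    {"dp":[0.007,0.02,-0.129],"angular":[0,0,0],"gripper":0}
  ]
}}

```text
time: 28.92
eef_pos: [0.6059, 0.1473, 0.0282]
ee_rot: [-2.365, -2.068, -0.001]
contact_force: [-0.7, 0.4, 0.8]
width: 1.005
gripper_force: 0.0
```

```bash
python3 - <<'E'
from h import *
pose();p=rw(-.038,.0815);rel(p[0],p[1],.0265,-.134)
E
```

```text
t 28.93 p [0.6059 0.1473 0.0282] yaw_y -0.134 zax [ 0.  0. -1.] F [-0.7  0.4  0.8] w 1.005 g 0.0 q [ 0.1   0.5  -0.14  0.93  0.    1.81]
go [-0.0006  0.0005 -0.0017] rot -0.0
```

>>> {"api": "move_arm", "payload": {
  "motion": [
    {"dp":[-0.001,0,-0.001],"angular":[0,0,0],"gripper":1},
    {"dp":[-0.001,0,-0.001],"angular":[0,0,0],"gripper":1},
    {"dp":[-0.001,0,-0.001],"angular":[0,0,0],"gripper":1},
    {"dp":[-0.001,0,-0.001],"angular":[0,0,0],"gripper":1},
    {"dp":[-0.001,0,-0.001],"angular":[0,0,0],"gripper":1},
    {"dp":[-0.001,-0.002,0.02],"angular":[0,0,0],"gripper":1},
    {"dp":[-0.001,-0.002,0.06],"angular":[0,0,0],"gripper":1},
    {"dp":[-0.001,-0.002,0.11],"angular":[0,0,0],"gripper":1}
  ],
  "newtons": 60
}}

```text
time: 29.92
eef_pos: [0.6036, 0.1449, 0.1375]
ee_rot: [-2.364, -2.066, 0.004]
contact_force: [1.2, 0.5, -0.6]
width: 0.711
gripper_force: 65.5
```

```bash
python3 - <<'E'
from h import *
im,d=snap('top');pose();P=cloud(d,'top');tray(P,im);inTray(P,np.array([.449,.399]),.134)
c=np.array([.449,.399]);a=.134;t=c+ -.064*np.array([-np.sin(a),np.cos(a)]);print(t);rel(t[0],t[1],.1,.134)
E
```

```text
t 29.98 p [0.6062 0.1452 0.1453] yaw_y -0.134 zax [ 0.006  0.001 -1.   ] F [ 1.9 -0.5  3.9] w 0.711 g 65.7 q [0.1  0.41 0.03 1.18 0.   1.81]
tray 3366 ((448.9009704589844, 400.18359375), (179.64002990722656, 199.72244262695312), 7.563967704772949)
  roller 170 ((4.30877685546875, -21.42345428466797), (62.86065673828125, 29.858036041259766), 0.6109001040458679)
  roller 169 ((3.457225799560547, 22.830585479736328), (65.1386489868164, 29.42746353149414), 0.9700629115104675)
  roller 172 ((5.924854278564453, 70.12554168701172), (29.496726989746094, 61.35122299194336), 82.84040069580078)
[0.45755036 0.33557373]
go [-0.1487  0.1903 -0.0453] rot 0.268
```

>>> {"api": "move_arm", "payload": {
  "motion": [
    {"dp":[-0.02,0.025,0],"angular":[0,0,0.05],"gripper":1},
    {"dp":[-0.045,0.06,0],"angular":[0,0,0.1],"gripper":1},
    {"dp":[-0.07,0.09,0],"angular":[0,0,0.17],"gripper":1},
    {"dp":[-0.1,0.13,0],"angular":[0,0,0.22],"gripper":1},
    {"dp":[-0.13,0.165,0],"angular":[0,0,0.268],"gripper":1},
    {"dp":[-0.148,0.19,-0.01],"angular":[0,0,0.268],"gripper":1},
    {"dp":[-0.148,0.19,-0.03],"angular":[0,0,0.268],"gripper":1},
    {"dp":[-0.148,0.19,-0.045],"angular":[0,0,0.268],"gripper":1}
  ]
}}

```text
time: 30.98
eef_pos: [0.4559, 0.3353, 0.0914]
ee_rot: [-2.066, -2.365, 0.002]
contact_force: [-0.1, -0.1, -1.0]
width: 0.714
gripper_force: 65.6
```

```bash
python3 - <<'E'
from h import *
pose();rel(.4575,.3356,.005,.134);snap('scene');find('tray','scene',k=1)
E
```

```text
t 30.98 p [0.4559 0.3353 0.0914] yaw_y 0.135 zax [-0.002 -0.    -1.   ] F [-0.1 -0.1 -1. ] w 0.714 g 65.6 q [ 0.49  0.36 -0.2   1.01  0.    1.92]
go [ 0.0016  0.0003 -0.0864] rot -0.001
scene tray land 0.88 [ 0.447  0.399 -0.002] [221. 229.]
```

>>> {"api": "move_arm", "payload": {
  "motion": [
    {"dp":[0.002,0,-0.03],"angular":[0,0,0],"gripper":1},
    {"dp":[0.002,0,-0.06],"angular":[0,0,0],"gripper":1},
    {"dp":[0.002,0,-0.08],"angular":[0,0,0],"gripper":1},
    {"dp":[0.002,0,-0.086],"angular":[0,0,0],"gripper":1},
    {"dp":[0.002,0,-0.087],"angular":[0,0,0],"gripper":1},
    {"dp":[0.002,0,-0.087],"angular":[0,0,0],"gripper":1},
    {"dp":[0.002,0,-0.087],"angular":[0,0,0],"gripper":1}
  ]
}}

```text
time: 31.95
eef_pos: [0.4584, 0.3345, 0.0072]
ee_rot: [-2.068, -2.364, 0.001]
contact_force: [-7.6, -4.0, 12.5]
width: 0.717
gripper_force: 67.3
```

>>> {"api": "move_arm", "payload": {
  "motion": [
    {"dp":[0,0,-0.002],"angular":[0,0,0],"gripper":1},
    {"dp":[0,0,-0.002],"angular":[0,0,0],"gripper":0.1},
    {"dp":[0,0,-0.002],"angular":[0,0,0],"gripper":0},
    {"dp":[0,0,-0.002],"angular":[0,0,0],"gripper":0},
    {"dp":[0,0,0.03],"angular":[0,0,0],"gripper":0},
    {"dp":[0,0,0.08],"angular":[0,0,0],"gripper":0},
    {"dp":[0.02,-0.02,0.12],"angular":[0,0,-0.05],"gripper":0},
    {"dp":[0.05,-0.05,0.16],"angular":[0,0,-0.1],"gripper":0}
  ]
}}

```text
time: 32.95
eef_pos: [0.5083, 0.2852, 0.1668]
ee_rot: [-2.182, -2.259, 0.001]
contact_force: [0.9, 0.5, -1.2]
width: 1.002
gripper_force: 0.0
```

>>> {"api": "move_arm", "payload": {
  "motion": [
    {"dp":[0.03,-0.035,0],"angular":[0,0,-0.05],"gripper":0},
    {"dp":[0.06,-0.07,0],"angular":[0,0,-0.1],"gripper":0},
    {"dp":[0.08,-0.1,0],"angular":[0,0,-0.168],"gripper":0},
    {"dp":[0.1,-0.13,0],"angular":[0,0,-0.168],"gripper":0},
    {"dp":[0.1,-0.13,0],"angular":[0,0,-0.168],"gripper":0},
    {"dp":[0.1,-0.13,0],"angular":[0,0,-0.168],"gripper":0}
  ]
}}

```text
time: 33.7
eef_pos: [0.6081, 0.1552, 0.165]
ee_rot: [-2.364, -2.066, 0.002]
contact_force: [-0.7, -0.5, -0.5]
width: 0.995
gripper_force: 0.0
```

```bash
python3 - <<'E'
from h import *
im,d=snap('wrist','w7');P=cloud(d);pose()
xy=(P[...,:2]-o)@np.stack([ex,ey],1);m=(abs(xy[...,0]+.038)<.032)&(abs(xy[...,1]-.115)<.06);h=P[...,2]-(.032-.105*xy[...,1])
for lo,hi in((.008,.03),(.05,.075)):
  q=xy[m&(h>lo)&(h<hi)];print(len(q),cv2.minAreaRect((q*1000).astype(np.float32)) if len(q)>5 else '')
find('chock','wrist',k=2)
im,d=snap('top','t7');P=cloud(d,'top');tray(P,im);inTray(P,np.array([.449,.399]),.134)
# mat
m=(abs(P[...,0]-.427)<.065)&(abs(P[...,1]+.01)<.065);hsv=cv2.cvtColor(im,cv2.COLOR_BGR2HSV)
g=im.max(-1);mm=m&(g<165)&(g>70)
lab,st=cv2.connectedComponentsWithStats(mm.astype(np.uint8))[1:3];i=1+st[1:,4].argmax();q=P[lab==i][:,:2]
print('mat',len(q),cv2.minAreaRect((q*1000).astype(np.float32)));find('mat','top',k=1);snap('scene');find('mat','scene',k=1)
p=rw(-.0375,.117);rel(p[0],p[1],.0535,-.134)
E
```

```text
t 33.75 p [0.6079 0.1557 0.1652] yaw_y -0.134 zax [-0.002  0.    -1.   ] F [-0.4  0.8 -1.1] w 0.999 g 0.0 q [0.12 0.42 0.09 1.24 0.   1.82]
2390 ((-37.92466735839844, 120.09622192382812), (54.19594192504883, 51.52611541748047), 0.4421117305755615)
806 ((-37.6597785949707, 125.35182189941406), (34.88200759887695, 13.822745323181152), 89.7588882446289)
wrist chock land 0.75 [0.607 0.184 0.019] 
tray 3362 ((449.0819091796875, 400.0713195800781), (179.86279296875, 199.32920837402344), 7.6392741203308105)
  roller 172 ((3.2736148834228516, -64.67149353027344), (29.711929321289062, 61.749794006347656), 89.87054443359375)
  roller 172 ((4.092559814453125, -21.20931625366211), (63.09431457519531, 29.112855911254883), 0.8095707297325134)
  roller 173 ((3.998392105102539, 22.42544937133789), (62.98130798339844, 29.395719528198242), 0.47604984045028687)
  roller 170 ((6.236942291259766, 70.42603302001953), (29.527820587158203, 61.66924285888672), 83.04837036132812)Traceback (most recent call last):
  File "<stdin>", line 11, in <module>
ValueError: attempt to get argmax of an empty sequence
```

All four rollers are in the tray, and the chock still stands, having slid about 5 mm. I'll regrasp it, tilted with the lane.

```bash
python3 - <<'E'
from h import *
im,d=snap('top');P=cloud(d,'top');u,v=w2px('top',[.427,-.01,.003]);print(u,v,im[int(v)-3:int(v)+3,int(u)].tolist(),P[int(v),int(u)])
m=(abs(P[...,0]-.427)<.065)&(abs(P[...,1]+.01)<.065);g=im.max(-1);print(np.percentile(g[m],[2,20,50,80,98]))
mm=m&(g<175);q=P[mm][:,:2];print('mat',len(q),cv2.minAreaRect((q*1000).astype(np.float32)),(q.max(0)+q.min(0))/2)
find('mat','top',k=1);snap('scene');find('mat','scene',k=1)
p=rw(-.0378,.124);rel(p[0],p[1],.105,-.134)
E
```

```text
359.87085908133963 239.89602937858803 [[180, 192, 192], [178, 191, 192], [177, 190, 191], [178, 191, 190], [179, 192, 191], [179, 192, 193]] [0.41383045 0.15704533 0.66554755]Traceback (most recent call last):
  File "<stdin>", line 3, in <module>
    return _quantile_unchecked(
        a, q, axis, out, overwrite_input, method, keepdims, weights)
    return _ureduce(a,
                    func=_quantile_ureduce_func,
    ...<5 lines>...
                    overwrite_input=overwrite_input,
                    method=method)
    r = func(a, **kwargs)
    result = _quantile(arr,
                       quantiles=q,
    ...<2 lines>...
                       out=out,
                       weights=wgt)
    previous = arr[previous_indexes]
               ~~~^^^^^^^^^^^^^^^^^^
IndexError: index 0 is out of bounds for axis 0 with size 0
```

>>> {"api": "move_arm", "payload": {
  "motion": [
    {"dp":[0.003,0.034,0],"angular":[-0.05,0.007,0],"gripper":0},
    {"dp":[0.003,0.034,-0.02],"angular":[-0.104,0.014,0],"gripper":0},
    {"dp":[0.003,0.034,-0.05],"angular":[-0.104,0.014,0],"gripper":0},
    {"dp":[0.003,0.034,-0.06],"angular":[-0.104,0.014,0],"gripper":0},
    {"dp":[0.003,0.034,-0.06],"angular":[-0.104,0.014,0],"gripper":0},
    {"dp":[0.003,0.034,-0.06],"angular":[-0.104,0.014,0],"gripper":0}
  ]
}}

```text
time: 34.65
eef_pos: [0.6119, 0.1891, 0.1066]
ee_rot: [2.312, 2.021, -0.12]
contact_force: [-0.2, 0.2, 0.2]
width: 0.996
gripper_force: 0.0
```

```bash
python3 - <<'E'
from h import *
pose();p=rw(-.0378,.122);rel(p[0],p[1],.0535,-.134)
E
```

```text
t 34.65 p [0.6119 0.1891 0.1066] yaw_y -0.134 zax [-0.014 -0.103 -0.995] F [-0.2  0.2  0.2] w 0.996 g 0.0 q [ 0.21  0.5   0.06  1.17 -0.1   1.92]
go [-0.001  -0.0012 -0.0531] rot 0.0
```

>>> {"api": "move_arm", "payload": {
  "motion": [
    {"dp":[-0.001,-0.001,-0.02],"angular":[0,0,0],"gripper":0},
    {"dp":[-0.001,-0.001,-0.04],"angular":[0,0,0],"gripper":0},
    {"dp":[-0.001,-0.001,-0.05],"angular":[0,0,0],"gripper":0},
    {"dp":[-0.001,-0.001,-0.052],"angular":[0,0,0],"gripper":0},
    {"dp":[-0.001,-0.001,-0.052],"angular":[0,0,0],"gripper":0},
    {"dp":[-0.001,-0.001,-0.052],"angular":[0,0,0],"gripper":1},
    {"dp":[-0.001,-0.001,-0.052],"angular":[0,0,0],"gripper":1},
    {"dp":[-0.001,-0.001,-0.052],"angular":[0,0,0],"gripper":1}
  ],
  "newtons": 80
}}

```text
time: 35.65
eef_pos: [0.6104, 0.1882, 0.0535]
ee_rot: [2.312, 2.021, -0.122]
contact_force: [-1.1, -0.7, 0.5]
width: 0.376
gripper_force: 0.0
```

>>> {"api": "move_arm", "payload": {
  "motion": [
    {"dp":[0,0,0],"angular":[0,0,0],"gripper":1},
    {"dp":[0,0,0],"angular":[0,0,0],"gripper":1},
    {"dp":[0,0,0],"angular":[0,0,0],"gripper":1},
    {"dp":[0,0,0],"angular":[0,0,0],"gripper":1},
    {"dp":[0,0,0],"angular":[0,0,0],"gripper":1},
    {"dp":[0,0.002,0.02],"angular":[0,0,0],"gripper":1},
    {"dp":[0,0.002,0.05],"angular":[0,0,0],"gripper":1},
    {"dp":[0,0.002,0.1],"angular":[0,0,0],"gripper":1}
  ]
}}

```text
time: 36.65
eef_pos: [0.6091, 0.1897, 0.1514]
ee_rot: [2.314, 2.023, -0.131]
contact_force: [0.9, -0.1, -6.3]
width: 0.15
gripper_force: 78.7
```

>>> {"api": "move_arm", "payload": {
  "motion": [
    {"dp":[-0.01,0,0.02],"angular":[0.05,-0.007,0],"gripper":1},
    {"dp":[-0.03,-0.02,0.02],"angular":[0.104,-0.014,0],"gripper":1},
    {"dp":[-0.06,-0.05,0.02],"angular":[0.104,-0.014,0],"gripper":1},
    {"dp":[-0.09,-0.08,0.02],"angular":[0.104,-0.014,0],"gripper":1},
    {"dp":[-0.12,-0.11,0.02],"angular":[0.104,-0.014,0],"gripper":1},
    {"dp":[-0.12,-0.11,0.02],"angular":[0.104,-0.014,0],"gripper":1}
  ]
}}

```text
time: 37.4
eef_pos: [0.488, 0.0785, 0.1727]
ee_rot: [-2.366, -2.064, 0.005]
contact_force: [-0.1, 0.6, -5.4]
width: 0.151
gripper_force: 79.5
```

```bash
python3 - <<'E'
from h import *
im,d=snap('wrist','w8');P=cloud(d);np.save('P8.npy',P);pose();find('mat','wrist');find('chock','wrist')
cv2.imwrite('pics/w8.png',im)
snap('scene');find('mat','scene',k=1);snap('top');find('mat','top',k=1)
E
```

```text
t 37.45 p [0.4894 0.0793 0.1729] yaw_y -0.136 zax [-0.002  0.    -1.   ] F [ 0.6  0.3 -6.7] w 0.145 g 79.5 q [-0.01  0.19 -0.22  1.16  0.    1.7 ]
wrist mat land 0.86 [ 0.425 -0.007  0.001] 
wrist chock land 0.61 [0.491 0.079 0.137] 
scene mat land 0.76 [ 0.428 -0.005 -0.001] [321. 301.]
top mat land 0.73 [0.767 0.107 0.004] [319. 140.]
```

View pics/w8.png

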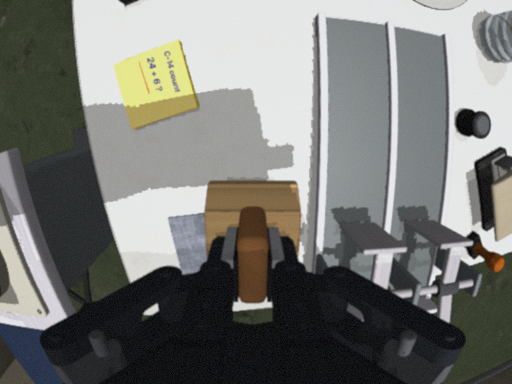

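The chock is held upright, with the mat showing at its left at (187,240). I'll fit the mat centre from the first wrist picture, where all of it shows.

```bash
python3 - <<'E'
from h import *
im=cv2.imread('pics/w1.png').astype(int);P=np.load('P1.npy')
m=(np.hypot(P[...,0]-.427,P[...,1]+.01)<.075)&(abs(P[...,2]-.003)<.01)
b,g,rr=im[...,0],im[...,1],im[...,2]
print(im[160,243],im[192,215])
mm=m&(b-rr>4)&(im.max(-1)<165)
mm=cv2.morphologyEx(mm.astype(np.uint8),cv2.MORPH_OPEN,np.ones((3,3)))>0
q=P[mm][:,:2];print(len(q),cv2.minAreaRect((q*1000).astype(np.float32)))
print(P[192,205],P[192,290],P[142,243],P[232,247])
E
```

```text
[114 106 102] [151 138 134]
1702 ((429.2640686035156, -10.574722290039062), (94.9479751586914, 94.6549072265625), 89.73332214355469)
[ 0.39230188 -0.04903038  0.00286575] [0.47651059 0.02459572 0.0016916 ] [0.38705561 0.03341238 0.00141833] [ 0.47160565 -0.05592477  0.0023389 ]
```

>>> {"api": "move_arm", "payload": {
  "motion": [
    {"dp":[-0.02,-0.03,-0.01],"angular":[0,0,0.06],"gripper":1},
    {"dp":[-0.04,-0.06,-0.02],"angular":[0,0,0.136],"gripper":1},
    {"dp":[-0.06,-0.09,-0.04],"angular":[0,0,0.136],"gripper":1},
    {"dp":[-0.06,-0.09,-0.07],"angular":[0,0,0.136],"gripper":1},
    {"dp":[-0.06,-0.09,-0.1],"angular":[0,0,0.136],"gripper":1},
    {"dp":[-0.06,-0.09,-0.125],"angular":[0,0,0.136],"gripper":1},
    {"dp":[-0.06,-0.09,-0.125],"angular":[0,0,0.136],"gripper":1},
    {"dp":[-0.06,-0.09,-0.125],"angular":[0,0,0.136],"gripper":1}
  ]
}}

```text
time: 38.75
eef_pos: [0.4311, -0.0098, 0.049]
ee_rot: [-2.218, -2.224, 0.001]
contact_force: [-0.3, 0.4, -5.1]
width: 0.15
gripper_force: 79.7
```

```bash
python3 - <<'E'
from h import *
pose();rel(.429,-.0105,.037,0)
E
```

```text
t 38.75 p [ 0.4311 -0.0098  0.049 ] yaw_y 0.002 zax [-0.001 -0.    -1.   ] F [-0.3  0.4 -5.1] w 0.15 g 79.7 q [-0.22  0.2  -0.57  0.8  -0.    1.35]
go [-0.0021 -0.0007 -0.012 ] rot -0.002
```

>>> {"api": "move_arm", "payload": {
  "motion": [
    {"dp":[-0.002,-0.001,-0.005],"angular":[0,0,0],"gripper":1},
    {"dp":[-0.002,-0.001,-0.009],"angular":[0,0,0],"gripper":1},
    {"dp":[-0.002,-0.001,-0.011],"angular":[0,0,0],"gripper":1},
    {"dp":[-0.002,-0.001,-0.012],"angular":[0,0,0],"gripper":1},
    {"dp":[-0.002,-0.001,-0.012],"angular":[0,0,0],"gripper":1}
  ]
}}

```text
time: 39.38
eef_pos: [0.4283, -0.0109, 0.0371]
ee_rot: [-2.219, -2.223, 0.001]
contact_force: [-5.1, 1.5, 9.0]
width: 0.154
gripper_force: 82.0
```

Contact. I'll release and clear.

>>> {"api": "move_arm", "payload": {
  "motion": [
    {"dp":[0,0,0],"angular":[0,0,0],"gripper":0.4},
    {"dp":[0,0,0],"angular":[0,0,0],"gripper":0.2},
    {"dp":[0,0,0],"angular":[0,0,0],"gripper":0.2},
    {"dp":[0,0,0],"angular":[0,0,0],"gripper":0.2},
    {"dp":[0,0,0.03],"angular":[0,0,0],"gripper":0.2},
    {"dp":[0,0,0.07],"angular":[0,0,0],"gripper":0.2},
    {"dp":[0,0,0.12],"angular":[0,0,0],"gripper":0.2},
    {"dp":[-0.01,0.04,0.17],"angular":[0,0,0],"gripper":0.2}
  ]
}}

```text
time: 40.38
eef_pos: [0.4192, 0.0269, 0.206]
ee_rot: [-2.223, -2.22, 0.001]
contact_force: [0.6, -0.0, -0.7]
width: 0.801
gripper_force: 0.0
```

>>> {"api": "move_arm", "payload": {
  "motion": [
    {"dp":[-0.01,0.05,0.02],"angular":[0,0,0],"gripper":0.2},
    {"dp":[-0.02,0.1,0.02],"angular":[0,0,0],"gripper":0.2},
    {"dp":[-0.02,0.15,0.02],"angular":[0,0,0],"gripper":0.2},
    {"dp":[-0.02,0.15,0.02],"angular":[0,0,0],"gripper":0.2},
    {"dp":[-0.02,0.15,0.02],"angular":[0,0,0],"gripper":0.2}
  ]
}}

```text
time: 41.0
eef_pos: [0.3985, 0.1776, 0.2243]
ee_rot: [-2.217, -2.224, 0.002]
contact_force: [-0.4, -0.3, -0.1]
width: 0.8
gripper_force: 0.0
```

```bash
python3 - <<'E'
from h import *
im,d=snap('wrist');P=cloud(d);pose()
near=np.hypot(P[...,0]-.428,P[...,1]+.01)<.06
for lo,hi in((.012,.022),(.06,.075)):
  q=P[near&(P[...,2]>lo)&(P[...,2]<hi)][:,:2];print(len(q),cv2.minAreaRect((q*1000).astype(np.float32)) if len(q)>5 else '')
inTray(P,np.array([.449,.399]),.134)
im2,d=snap('top');T=cloud(d,'top');tray(T,im2);inTray(T,np.array([.449,.399]),.134)
for n in('sticky_notes','loupe'): find(n,'top',k=1)
s,_=snap('scene');find('chock','scene',k=1);find('lever_near_pad','scene',k=1)
cv2.imwrite('pics/end.png',np.hstack([cv2.resize(im,(400,300)),cv2.resize(s,(400,300))]))
E
```

```text
t 41.05 p [0.3987 0.1771 0.2244] yaw_y 0.002 zax [-0.002 -0.    -1.   ] F [ 0.1  0.3 -0.7] w 0.8 g 0.0 q [ 0.23  0.07 -0.23  1.27  0.    1.79]
300 ((429.3204345703125, 9.748441696166992), (11.40298080444336, 52.309757232666016), 87.65139770507812)
192 ((429.185791015625, -6.388318061828613), (13.464174270629883, 28.149246215820312), 1.5625300407409668)
  roller 567 ((0.35296630859375, -33.149017333984375), (13.671685218811035, 63.30830383300781), 84.60907745361328)
  roller 1275 ((1.1518115997314453, -66.94229888916016), (63.46036148071289, 29.86057472229004), 0.598677396774292)
tray 3352 ((448.74017333984375, 400.0825500488281), (179.28759765625, 199.32489013671875), 7.684442043304443)
  roller 172 ((4.111476898193359, -65.30014038085938), (30.062625885009766, 63.28236389160156), 88.16878509521484)
  roller 171 ((4.139812469482422, -21.127655029296875), (29.82213020324707, 62.120506286621094), 88.76753234863281)
  roller 177 ((4.113491058349609, 22.6583194732666), (63.01868438720703, 29.936275482177734), 1.0996181964874268)
  roller 169 ((6.141914367675781, 70.30984497070312), (28.85906219482422, 61.49184036254883), 82.63853454589844)
top sticky_notes land 0.77 [0.398 0.184 0.005] [301. 250.]
top loupe land 0.68 [0.765 0.106 0.003] [319. 141.]
scene chock land 0.73 [ 0.424 -0.011  0.003] [322. 302.]
scene lever_near_pad land 0.75 [0.626 0.062 0.004] [347. 251.]
```

View pics/end.png

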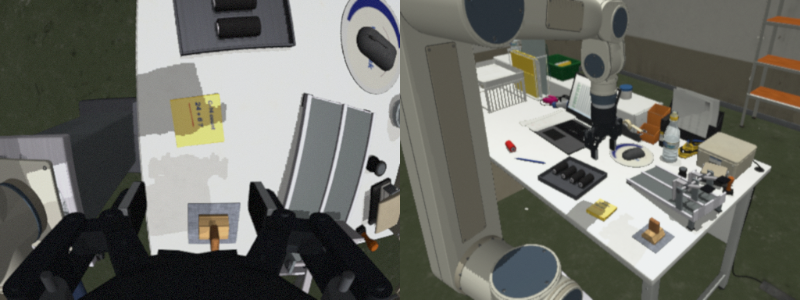

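The picture shows four rollers in the tray (right half, 572,172), the chock upright in the middle of its mat (655,230), the bystanders where they were, and the arm clear of everything. I'll hand the job in.

```bash
python3 -c "
from station import r
print(r.close_job())"
```

```text
the job is handed in; nothing more can be done
None
```

The job is handed in: the final images show all three released rollers in the tray beside the one already there, the chock upright in the middle of its mat, and the bystanders where they were, at about 41 s of the 200 s limit.

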